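# Crank a rock core to the cutting mark and secure it

### The arm

A 6-joint arm with a two-finger parallel gripper is mounted at the origin on the work surface. World frame = base frame: x ahead of the robot, y to its left, z up, the work surface at z = 0. Lengths are in mm, angles in rad, forces in N, time in s.
With the tool pointing down it reaches from about 400 to 925 mm from the base axis. Payload 12.5 kg.
Tool frame: the origin (TCP) lies between the finger pads; the fingertips stand 11 mm ahead of it and the grasp point (between the pads) lies 8 mm behind it; y points along the fingers, x is the direction in which the jaws open and shut, and the axes are right-handed (so a half turn about y gives the same grasp; the last joint's range is limited). The gripper opens to 95 mm and grips with 3 to 60 N. Pads are 20 mm wide; open, the fingers measure 119 mm over their backs; the gripper's body (75 mm by 180 mm) begins 59 mm behind the grasp point.
Start: joints at [1.034, 0.491, 1.559, -0, 1.092, -0.106], TCP at [260.984, 567.92, 225.661] pointing down, gripper open.
Joint ranges: [-3.1, 3.1], [-0.84, 2.19], [0.05, 2.79], [-1.13, 4.28], [0.06, 2.93], [-2.69, 2.69]. Speed limits (rad/s): [2.22, 2.22, 2.79, 3.14, 3.14, 3.14].

### API

Orientations are given as [roll, pitch, yaw] about the fixed x, y, z axes, in that order (R = Rz(yaw) Ry(pitch) Rx(roll)).
In Python, from cell import env gives the robot as it stands.
- The arm moves only by the tool jog_arm, never from a script. Its argument "series" is a list of rows, each an object of numbers: "dx", "dy", "dz": the shift along the world's x, y, z in m; "rx", "ry", "rz": the turn, a rotation vector about the world's x, y, z in degrees; "gripper": the opening, from 0 (shut) to 1 (fully open). A call has 1 to 12 rows; each row shifts and turns the commanded pose from where the row before left it; what a row does not reach is not made up. A row lasts 1/10 s, in which the tool goes at most 50 mm and 8.59 degrees, less where a joint would pass 70% of its speed; a pose out of reach is approached as far as the arm can. A call is refused whole if a number of a shift passes 0.05 or a number of a turn 8.59, either way. A call with a gripper value outside its range is refused whole. The fingers move at their own pace and stop on an object; the grip force is fixed at half the most. Time passes only in rows, so rows that do not move let the fingers close. It gives the time, the measured TCP pose, the force and the opening at its end, in the units of the state.
- env.state(): the state, without advancing time (a new reading comes with each control period).
- env.read_camera(name): name is "scene" or "top" or "wrist"; returns the picture (384x512x3 uint8, red, green, blue); there is no depth.
- env.camera_info(name): a dict with "camera_matrix" (3x3 intrinsics, pixels), "R" (3x3) and "t" (3): a world point X has camera coordinates R X + t; the wrist camera has in their place "mount" (4x4, takes a point from camera to tool coordinates, whose origin is the TCP and whose axes are the tool frame's). Camera axes: x right, y down, z forward; pixel columns grow to the right and rows downward; lengths in mm; the calibration is good to about 2 mm. The wrist camera is an equidistant fisheye: a pixel r from the principal point sees the ray r / f radians off the axis. A picture is of the moment at which its call begins: read the wrist's pose just before it. camera_info takes no time and is no camera call.
- env.job_done(): hands the job in, once; it reports no verdict.
The state is a dict: "t": time; "joints": joint angles; "qvel": joint speeds; "tau": joint torques, N m; "eef_pos": TCP position; "tcp_rot": TCP orientation; "ft_force": force on the tool from outside, world axes, zero at the start; "moment": the same for the moment, N m; "opening": opening from 0.0 (shut) to 1.0 (fully open).
Only numpy, scipy, OpenCV 4.12 (cv2) and the standard library are available. Lean on these libraries where they do the work, as an engineer would, in place of code of your own. Each camera call takes 0.05 s, during which the arm holds its last target.

### The job

Get the rock core ready for cutting: tip the stop gate up out of the trough with its ball lever, then turn the handwheel by its crank knob so that the pusher moves the core until the core's front face is level with the pointer of the index clip on the scale. Then swing the keeper down by its lever until its pad rests on the core, leaving the gate up and the pusher against the core. Move the core only with the pusher, never by hand, and leave the index clip and the other things on the bench as they are.

Things in the scene. Friction and masses are not known exactly. Their poses are not given: they have to be found in the camera images.
- cradle: Core cradle fixed to the bench, aluminium base 130 x 520 x 12 mm. Origin on the bench surface, z up; its +y is the way the core is pushed along the trough, its -x side faces the robot (yaw -0.45 to -0.05 rad). Offsets below are in this frame, mm. Two rails carry the core with its axis at x=0, z=60. A grey gearbox 90 x 100 mm, top z=82, at y=-270 to -170 carries the handwheel.
- gate_hinge (a point): Hinge of the stop gate, axis along cradle y, at (-55, 75, 60). From it a steel blade 85 mm long, 14 mm high, 8 mm thick runs across the trough and a lever of 12 mm diameter stands upright. Two small steel cheeks hold the hinge, tops at z=70.
- keeper_hinge (a point): Hinge of the keeper, axis along cradle y, at (-55, 3, 60). Its 12 mm square lever is 85 mm long, upright when closed and leaning to cradle -x when open; an arm from the lever, 38 mm up, carries a rubber pad over the core.
- wheel_axis (a point): Centre of the handwheel on top of the gearbox, at (0, -220, 102), the height of the rim's top. The wheel lies flat, axis vertical, rim 124 mm across. The 40 mm tall black crank knob stands upright on the rim with its axis 50 mm from the wheel's axis.
- crank (a point): Centre of the top end of the crank knob (20 mm diameter, its grip reaches from z=106 to z=146; the knob does not spin on its pin). It goes round in a level circle of 50 mm radius; turning it takes about 2 to 4 N at the knob, and the wheel stays where it is left.
- wheel (a joint): Handwheel angle, rad, 0 to 26, growing as the wheel turns clockwise seen from above, which drives the pusher towards +y: 36 mm per full turn (positive joint = forward). Turning back withdraws the pusher, but the pusher is not attached to the core and cannot pull it back.
- nose (a point): Centre of the flat front face of the pusher, a brass disc of 32 mm diameter on the core's axis, at (0, -150 + travel, 60).
- core: Loose grey rock core, a cylinder of 48 mm diameter and 150 mm length, 0.7 kg, lying in the trough along the cradle's y with its axis at z=60 (top at z=84). Origin at its middle. At the start it lies free of the pusher and of the gate. The fingers must not push it.
- core_front (a point): Centre of the core's front (+y) end face, on its axis; to be brought level (same cradle y) with index.
- index (a point): Tip of the pointer of the small dark index clip on the scale bar, at x=30, z=64 and a cradle y of 100 to 135: the mark for the core's front face. The flat aluminium scale bar (ticks every 5 mm) runs along the far side at x=42 to 62, y=0 to 200, top z=56. The clip slides if it is knocked: leave it alone.
- gate (a joint): Angle of the stop gate, rad: 0 (blade level across the trough, stopping the core) to 1.1 (fully up); starts at 0 to 0.2. Pushing the lever's top towards the robot (cradle -x) and down lifts the blade; it takes about 2 to 3 N at the ball and stays where it is left. The blade clears the core from 0.65; tip it up well, beyond 0.8.
- gate_ball (a point): Centre of the 22 mm black ball on the end of the gate's lever, 79 mm from its hinge; straight above the hinge at joint 0, leaning to cradle -x as the joint grows.
- keeper (a joint): Angle of the keeper, rad: about 0 when its pad rests on a core (that contact stops it), 0.8 fully open; starts at 0.45 to 0.7. Push the lever's end away from the robot (cradle +x) and up to close it; it takes about 2 to 3 N at the grip and stays where it is left.
- keeper_grip (a point): Centre of the black cross grip (16 mm diameter, 34 mm long along cradle y) on the end of the keeper's lever, 82 mm from its hinge.
- amber: Bystander: closed brown bottle, 68 mm diameter, 185 mm tall, standing behind the handwheel end of the cradle. Origin at its underside.
- jar: Bystander: white jar, 56 mm diameter, 75 mm tall, standing on the robot's side of the cradle between handwheel and keeper. Origin at its underside.
- beaker: Bystander: glass beaker, 68 mm diameter, 90 mm tall, standing on the robot's side of the cradle, past the gate. Origin at its underside.
- brush: Bystander: brush lying on the bench on the far side of the cradle. Origin at its underside.
- hammer: Bystander: small hammer lying on the bench between the robot's base and the handwheel end of the cradle. Origin at its underside.
- flask: Bystander: glass conical flask, 72 mm diameter, 102 mm tall, standing on the far side beside the handwheel end. Origin at its underside.
- vial: Bystander: small glass vial, 26 mm diameter, 55 mm tall, standing near the beaker. Origin at its underside.
Things that resemble listed ones, but are neither listed nor needed, are in the scene too. Leave any red or yellow look-alike of the core alone.

How it is judged:
By the outcome, as a careful person would: the job done as asked, in the order asked, and still so for the second after the job is handed in, with the robot touching nothing.
It also fails if it takes over 72 s, if anything falls off the work surface, if the arm or the gripper's body presses on something with over 40 N, if the wrist force passes 120 N, or if a joint passes its speed limit or range.

## Working session

There is one attempt and no reset: what is moved stays moved. The work goes in short steps, Python scripts to look and compute and a tool call to move; the robot and the scene stay as the last step left them, time stands still between calls to the robot, and variables do not carry over. Pictures are saved under pics/ and viewed, and the job is handed in when it is done.

Besides the shell and the picture viewer there is one more tool, called after ">>>" as name(argument=value, ...) on one line, values as JSON. jog_arm: Moves the arm, as the interface text tells. Its arguments: {"type":"object","properties":{"series":{"type":"array"}},"required":["series"]}

```bash
ls; mkdir -p pics
python3 - <<'E'
from cell import env
import cv2,json
print(env.state())
for n in("scene","top","wrist"):
    im=env.read_camera(n); cv2.imwrite(f"pics/{n}0.png",im[:,:,::-1]); print(n,env.camera_info(n))
E
```

```text
pics
{'t': 0.0, 'joints': array([ 1.03437885e+00,  4.91550764e-01,  1.55946463e+00,  6.25914546e-06,
        1.09169906e+00, -1.05609884e-01]), 'qvel': array([ 9.73601470e-04, -1.50310244e-03, -4.57986971e-05,  1.60146597e-03,
       -9.59252658e-04,  2.07306712e-03]), 'tau': array([ 4.03604326e-05, -6.12642646e+01, -2.58180159e+01,  6.92252791e-02,
        4.82313917e-02, -9.20005618e-05]), 'eef_pos': array([260.8637457 , 567.69387268, 225.06198062]), 'tcp_rot': array([-1.57067255e+00,  1.11496475e-03,  1.13998591e+00]), 'ft_force': array([-0.4255767 , -0.05692618,  0.05530138]), 'moment': array([ 0.02348792, -0.0158214 , -0.0466986 ]), 'opening': 0.9977929136491537}
scene {'camera_matrix': array([[484.3716115,   0.       , 255.0477015],
       [  0.       , 484.3716115, 185.9592826],
       [  0.       ,   0.       ,   1.       ]]), 'R': array([[-0.31897106,  0.94743491, -0.02499101],
       [ 0.54270073,  0.16096546, -0.82435795],
       [-0.77700282, -0.27650897, -0.56551694]]), 't': array([ 188.01282269, -209.64346756, 1724.98809281])}
top {'camera_matrix': array([[478.18831579,
[... 173 characters left out ...]
 0.01542544],
       [-0.99587801,  0.02890842, -0.08597258],
       [ 0.08547684, -0.01797051, -0.99617808]]), 't': array([ -16.1557533 ,  562.12062515, 1596.58754893])}
wrist {'camera_matrix': array([[297.31863964,   0.        , 256.02221196],
       [  0.        , 297.31863964, 196.48462053],
       [  0.        ,   0.        ,   1.        ]]), 'mount': array([[ 9.99999908e-01,  2.76192862e-04,  3.29301669e-04,
        -1.65107322e+00],
       [-2.53300915e-04, -2.40251483e-01,  9.70710647e-01,
        -1.58177488e+02],
       [ 3.47218567e-04, -9.70710641e-01, -2.40251391e-01,
         6.77785797e+01],
       [ 0.00000000e+00,  0.00000000e+00,  0.00000000e+00,
         1.00000000e+00]])}
```

View pics/scene0.png

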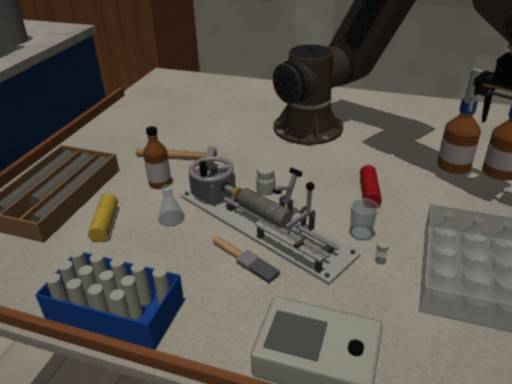

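View pics/top0.png

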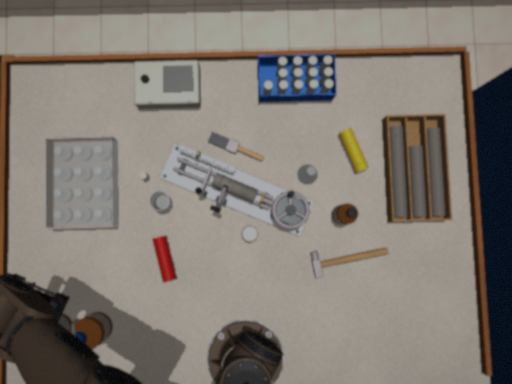

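View pics/wrist0.png

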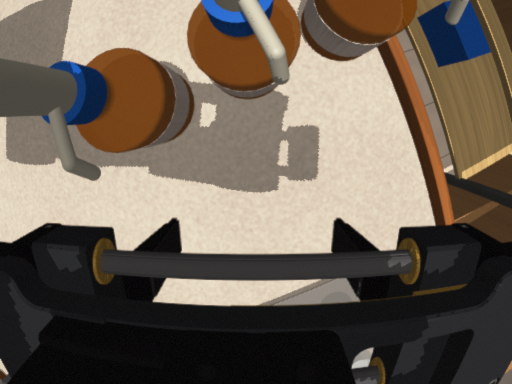

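Run:
```python
import cv2
a=cv2.imread("pics/scene0.png")[140:290,170:370]; cv2.imwrite("pics/sc1.png",cv2.resize(a,(800,600),interpolation=cv2.INTER_CUBIC))
a=cv2.imread("pics/top0.png")[135:255,150:320]; cv2.imwrite("pics/tc1.png",cv2.resize(a,(800,565),interpolation=cv2.INTER_CUBIC))
```

```text
(no output)
```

View pics/sc1.png

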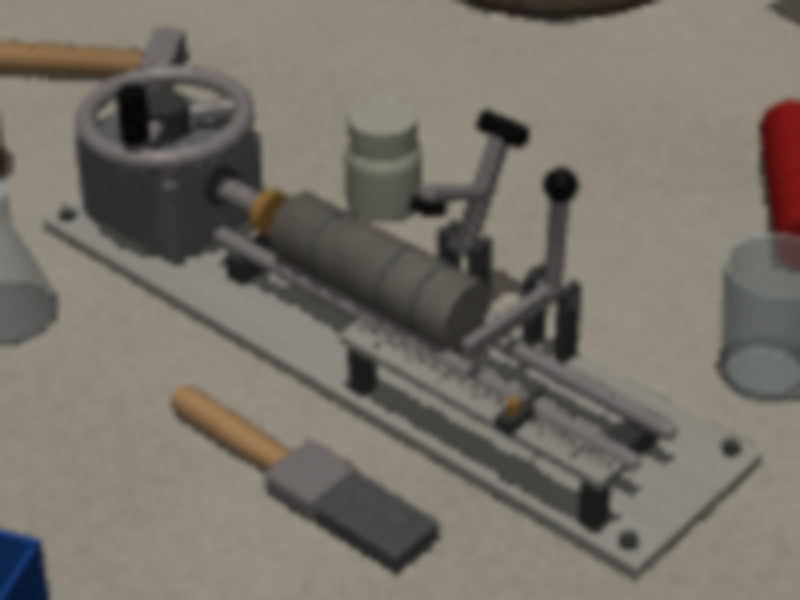

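View pics/tc1.png

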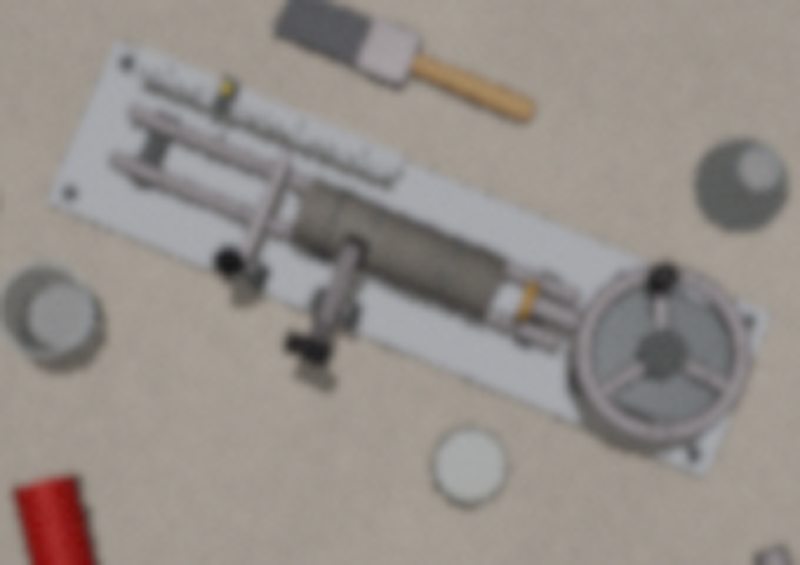

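```bash
cat > h.py <<'E'
import numpy as np, cv2
from scipy.spatial.transform import Rotation as Ro
from cell import env
def fray(name,uv):
    c=env.camera_info(name);K=c["camera_matrix"];R=np.array(c["R"]);t=np.array(c["t"])
    d=np.linalg.inv(K)@np.array([uv[0],uv[1],1.]);return -R.T@t,R.T@(d/np.linalg.norm(d))
def wray(uv,pos,rot):
    c=env.camera_info("wrist");K=c["camera_matrix"];M=np.array(c["mount"])
    p=(np.array(uv,float)-K[:2,2])/K[0,0];r=np.hypot(*p)
    d=np.array([*(np.sin(r)*p/max(r,1e-9)),np.cos(r)])
    T=Ro.from_euler('xyz',rot).as_matrix()
    return np.array(pos)+T@M[:3,3],T@M[:3,:3]@d
def onz(ray,z):
    o,d=ray;return o+d*(z-o[2])/d[2]
def tri(rays):
    A=np.zeros((3,3));b=np.zeros(3)
    for o,d in rays:
        P=np.eye(3)-np.outer(d,d);A+=P;b+=P@o
    x=np.linalg.solve(A,b);return x,[np.linalg.norm((np.eye(3)-np.outer(d,d))@(x-o)) for o,d in rays]
def proj(name,X):
    c=env.camera_info(name);p=c["camera_matrix"]@(np.array(c["R"])@np.array(X)+c["t"]);return p[:2]/p[2]
def wproj(X,pos,rot):
    c=env.camera_info("wrist");K=c["camera_matrix"];M=np.array(c["mount"])
    T=Ro.from_euler('xyz',rot).as_matrix()
    q=T.T@(np.array(X)-pos);q=M[:3,:3].T@(q-M[:3,3]);th=np.arctan2(np.hypot(q[0],q[1]),q[2])
    n=q[:2]/np.hypot(q[0],q[1]);return K[:2,2]+K[0,0]*th*n
class Cr:
    def __init__(s,x,y,yaw): s.o=np.array([x,y,0.]);s.R=Ro.from_euler('z',yaw).as_matrix();s.yaw=yaw
    def w(s,p): return s.o+s.R@np.array(p,float)
    def c(s,p): return s.R.T@(np.array(p)-s.o)
E
python3 - <<'E'
from h import *
# mark: cradle corners +x far side. top crop
tc=lambda u,v:(150+u/4.706-.4,135+v/4.706-.4)
sc=lambda u,v:(170+u/4-.4,140+v/4-.4)
mod=np.array([[65,260],[-65,260],[-65,-260],[65,-260]],float)
for nm,pts in(("top",[tc(120,42),tc(52,205),tc(705,472),tc(768,310)]),):
    W=np.array([onz(fray(nm,p),12)[:2] for p in pts]);print(W.round(1))
    mc=mod.mean(0);wc=W.mean(0);H=(mod-mc).T@(W-wc);U,S,V=np.linalg.svd(H);R=V.T@U.T
    yaw=np.arctan2(R[1,0],R[0,0]);o=wc-R@mc;print(o,yaw,((W-(mod@R.T+o))).round(1),np.linalg.norm(W[1]-W[2]),np.linalg.norm(W[0]-W[1]))
cr=Cr(*o,yaw)
print("scene corner 3 ", [cr.c(onz(fray("scene",p),12)).round(1) for p in[sc(760,455),sc(635,575),sc(45,222)]])
b=tri([fray("top",tc(229,262)),fray("scene",sc(561,185))]);print("ball",cr.c(b[0]),b)
g=tri([fray("top",tc(310,348)),fray("scene",sc(503,128))]);print("grip",cr.c(g[0]),g)
k=tri([fray("top",tc(662,275)),fray("scene",sc(132,92))]);print("knob",cr.c(k[0]),k)
w=cr.c(onz(fray("top",tc(662,352)),102));print("wheelc",w)
i=tri([fray("top",tc(229,90)),fray("scene",sc(513,405))]);print("clip",cr.c(i[0]),i)
print("jar",onz(fray("top",tc(470,465)),75),"beaker",cr.c(onz(fray("top",tc(60,315)),90)))
print("jar c",cr.c(onz(fray("top",tc(470,465)),75)))
E
```

```text
[[ 730.6  220.6]
 [ 612.3  271.8]
 [ 405.2 -194.9]
 [ 520.8 -245.2]]
[567.26829415  13.06069539] -0.41983770044647173 [[-2.  -3.4]
 [-1.5 -5.2]
 [ 3.3  3. ]
 [ 0.2  5.6]] 510.5244778387362 128.90487416014957
scene corner 3  [array([-58.3, 260.9,  12. ]), array([ 71.1, 262.3,  12. ]), array([  66.1, -252.2,   12. ])]
ball [-59.23099338 104.96655326 138.00170015] (array([555.96686336, 133.05471833, 138.00170015]), [np.float64(0.01159838630132813), np.float64(0.01159838630126269)])
grip [-91.84808944  33.38929145 133.31564981] (array([497.00662649,  80.98870415, 133.31564981]), [np.float64(0.376856353111109), np.float64(0.37685635311109983)])
knob [  43.31366995 -166.78058443  143.91354692] (array([ 538.83858319, -156.89102976,  143.91354692]), [np.float64(1.2242715766550019), np.float64(1.2242715766550676)])
wheelc [  -1.92434057 -188.22264151  102.        ]
clip [ 55.51531065 160.73372395  68.87132189] (array([683.4794191 , 137.20679549,  68.87132189]), [np.float64(0.43114274524693663), np.float64(0.431142745246986)])
jar [415.70015851 -24.76102831  75.        ] beaker [-135.02758473  203.7593335    90.        ]
jar c [-122.98861918  -96.31812954   75.        ]
```

>>> jog_arm(series=[{"dz": 0.045},{"dz": 0.045},{"dz": 0.04},{"dx": 0.026,"dy": -0.04},{"dx": 0.026,"dy": -0.04},{"dx": 0.026,"dy": -0.04},{"dx": 0.026,"dy": -0.04},{"dx": 0.026,"dy": -0.04},{"dx": 0.026,"dy": -0.04},{"dx": 0.026,"dy": -0.04},{"dx": 0.026,"dy": -0.04},{"dx": 0.026,"dy": -0.04}])

```text
$.series[0]: bad value
```

>>> jog_arm(series=[{"dx": 0.02,"dy": -0.045},{"dx": 0.01,"dy": -0.03},{},{}])

```text
$.series[0]: bad value
```

```bash
cat > shot.py <<'E'
import sys,json
from h import *
n,s=sys.argv[1:3]
st=env.state();im=env.read_camera(n);cv2.imwrite(f"pics/{s}.png",im[:,:,::-1])
json.dump([list(st["eef_pos"]),list(st["tcp_rot"])],open(f"pics/{s}.json","w"))
print(st["t"],st["eef_pos"].round(1),st["tcp_rot"].round(4),st["ft_force"].round(1),st["joints"].round(2))
if len(sys.argv)>3:
    x0,y0,x1,y1=map(int,sys.argv[3:7]);a=im[y0:y1,x0:x1,::-1];k=min(800/(x1-x0),600/(y1-y0));print("k",k)
    cv2.imwrite(f"pics/{s}c.png",cv2.resize(a,None,fx=k,fy=k,interpolation=cv2.INTER_CUBIC))
E
python3 shot.py wrist w1
```

```text
0.15 [260.9 567.8 225.2] [-1.5707e+00  8.0000e-04  1.1400e+00] [ 0.7 -0.5 -1. ] [ 1.03  0.49  1.56  0.    1.09 -0.11]
```

View pics/w1.png

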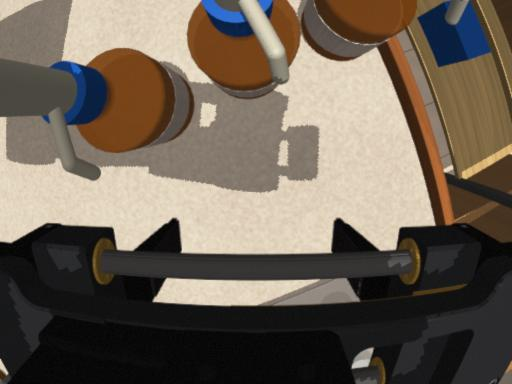

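>>> jog_arm(series=[{"dx": 0,"dy": 0,"dz": 0.045,"rx": 0,"ry": 0,"rz": 0,"gripper": 1},{"dx": 0,"dy": 0,"dz": 0.045,"rx": 0,"ry": 0,"rz": 0,"gripper": 1},{"dx": 0,"dy": 0,"dz": 0.04,"rx": 0,"ry": 0,"rz": 0,"gripper": 1},{"dx": 0.026,"dy": -0.04,"dz": 0,"rx": 0,"ry": 0,"rz": 0,"gripper": 1},{"dx": 0.026,"dy": -0.04,"dz": 0,"rx": 0,"ry": 0,"rz": 0,"gripper": 1},{"dx": 0.026,"dy": -0.04,"dz": 0,"rx": 0,"ry": 0,"rz": 0,"gripper": 1},{"dx": 0.026,"dy": -0.04,"dz": 0,"rx": 0,"ry": 0,"rz": 0,"gripper": 1},{"dx": 0.026,"dy": -0.04,"dz": 0,"rx": 0,"ry": 0,"rz": 0,"gripper": 1},{"dx": 0.026,"dy": -0.04,"dz": 0,"rx": 0,"ry": 0,"rz": 0,"gripper": 1},{"dx": 0.026,"dy": -0.04,"dz": 0,"rx": 0,"ry": 0,"rz": 0,"gripper": 1},{"dx": 0.026,"dy": -0.04,"dz": 0,"rx": 0,"ry": 0,"rz": 0,"gripper": 1},{"dx": 0.026,"dy": -0.04,"dz": 0,"rx": 0,"ry": 0,"rz": 0,"gripper": 1}])

```text
t: 1.4
eef_pos: [495.7, 206.1, 355.7]
tcp_rot: [-1.571, -0.0, 1.14]
ft_force: [1.2, 0.3, 0.2]
opening: 1.0
```

>>> jog_arm(series=[{"dx": 0.02,"dy": -0.045,"dz": 0,"rx": 0,"ry": 0,"rz": 0,"gripper": 0.6},{"dx": 0.01,"dy": -0.03,"dz": 0,"rx": 0,"ry": 0,"rz": 0,"gripper": 0.6},{"dx": 0,"dy": 0,"dz": 0,"rx": 0,"ry": 0,"rz": 0,"gripper": 0.6}])

```text
t: 1.7
eef_pos: [526.1, 129.7, 355.2]
tcp_rot: [-1.571, 0.001, 1.136]
ft_force: [-0.7, 0.8, -0.5]
opening: 0.802
```

```bash
python3 shot.py wrist w1
```

```text
1.7 [526.1 129.7 355.2] [-1.5706e+00  7.0000e-04  1.1361e+00] [-0.7  0.8 -0.5] [ 0.12  0.26  1.57 -0.    1.31 -1.02]
```

View pics/w1.png

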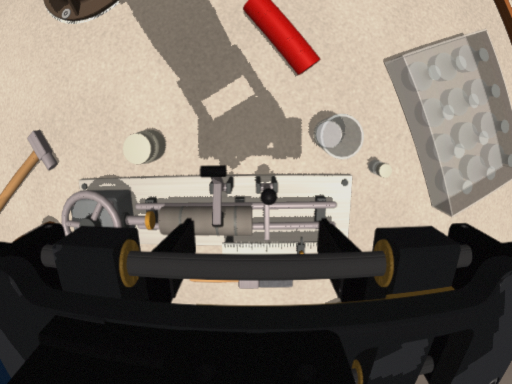

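```bash
python3 -c "
import cv2
a=cv2.imread('pics/w1.png')[150:270,50:360];cv2.imwrite('pics/w1c.png',cv2.resize(a,None,fx=2.58,fy=2.58,interpolation=cv2.INTER_CUBIC))"
```

```text
(no output)
```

View pics/w1c.png

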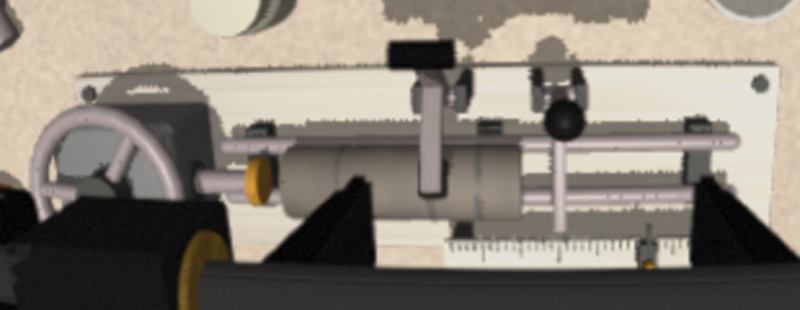

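```bash
cat >> h.py <<'E'
import json
def L(s): return json.load(open(f"pics/{s}.json"))
E
python3 - <<'E'
from h import *
P=L("w1");wc=lambda u,v:(50+u/2.58-.3,150+v/2.58-.3)
tc=lambda u,v:(150+u/4.706-.4,135+v/4.706-.4);sc=lambda u,v:(170+u/4-.4,140+v/4-.4)
W=lambda u,v:wray(wc(u,v),*P)
A=onz(W(78,74),12);B=onz(W(778,66),12);print(A,B,np.linalg.norm(A-B))
d=(B-A)/np.linalg.norm(B-A);yaw=np.arctan2(-d[0],d[1]);m=(A+B)/2
o=m+Ro.from_euler('z',yaw).apply([65,30,0]);cr=Cr(o[0],o[1],yaw);print("origin",o,yaw)
for n,r in dict(ball=[W(564,120),fray("top",tc(229,262)),fray("scene",sc(561,185))],grip=[W(421,54),fray("top",tc(310,348)),fray("scene",sc(503,128))],tip=[W(648,226)]).items():
    if len(r)>1:
        x,e=tri(r);print(n,x.round(1),cr.c(x).round(1),np.round(e,1)); x,e=tri(r[:2]);print("  2:",cr.c(x).round(1),np.round(e,1))
print("tip",cr.c(onz(W(648,226),64)))
print("corefront",cr.c(onz(W(521,180),60)),cr.c(onz(W(521,144),60)),"core back top",cr.c(onz(W(283,180),60)))
print("nose",cr.c(onz(W(268,180),60)))
print("grip ends",cr.c(onz(W(388,54),130)),cr.c(onz(W(455,54),130)))
print("wheel c by rim", cr.c(onz(W(103,170),102)))
print("jar",cr.c(onz(W(225,5),75)))
E
```

```text
[ 399.46462583 -190.80633507   12.        ] [612.22167533 273.62478937  12.        ] 510.84423404954674
origin [577.43196794  41.6122744   12.        ] -0.42957148477814194
ball [555.3 132.7 137.5] [-58.1  73.6 137.5] [0.8 0.8 0.2]
  2: [-57.8  73.7 136. ] [0.8 0.8]
grip [495.6  80.8 132.4] [-90.7   1.5 132.4] [1.5 1.5 0.3]
  2: [-90.5   1.4 131.4] [1.5 1.5]
tip [ 29.09976501 129.77611567  64.        ]
corefront [-1.04208246 49.55239276 60.        ] [-24.31235657  49.75876463  60.        ] core back top [  -0.33569722 -104.36145392   60.        ]
nose [  -0.19856486 -114.8530956    60.        ]
grip ends [-91.80322728 -16.73394045 130.        ] [-91.3466636   17.85249971 130.        ]
wheel c by rim [ -18.63575481 -214.16590599  102.        ]
jar [-115.54836378 -128.38021962   75.        ]
```

>>> jog_arm(series=[{"dx": 0.029,"dy": 0.003,"dz": -0.03,"rx": 0,"ry": 0,"rz": 0.2,"gripper": 0.55},{"dx": 0,"dy": 0,"dz": -0.045,"rx": 0,"ry": 0,"rz": 0,"gripper": 0.55},{"dx": 0,"dy": 0,"dz": -0.045,"rx": 0,"ry": 0,"rz": 0,"gripper": 0.55},{"dx": 0,"dy": 0,"dz": -0.045,"rx": 0,"ry": 0,"rz": 0,"gripper": 0.55},{"dx": 0,"dy": 0,"dz": -0.03,"rx": 0,"ry": 0,"rz": 0,"gripper": 0.55},{"dx": 0,"dy": 0,"dz": -0.03,"rx": 0,"ry": 0,"rz": 0,"gripper": 0.55},{"dx": 0,"dy": 0,"dz": 0,"rx": 0,"ry": 0,"rz": 0,"gripper": 0.55}])

```text
t: 2.45
eef_pos: [552.0, 136.9, 127.5]
tcp_rot: [-1.565, 0.003, 1.145]
ft_force: [-0.0, -0.7, -0.5]
opening: 0.551
```

```bash
python3 shot.py wrist w2
```

```text
2.45 [552.  136.9 127.5] [-1.5655  0.003   1.1447] [-0.  -0.7 -0.5] [ 0.13  0.53  1.8   0.    0.82 -1.02]
```

View pics/w2.png

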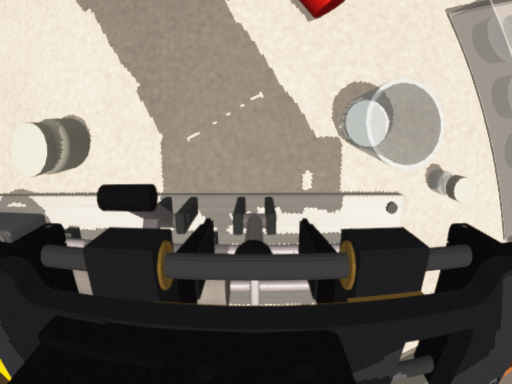

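>>> jog_arm(series=[{"dx": 0,"dy": 0,"dz": 0,"rx": 0,"ry": 0,"rz": 0,"gripper": 0.1},{"dx": 0,"dy": 0,"dz": 0,"rx": 0,"ry": 0,"rz": 0,"gripper": 0.1},{"dx": 0,"dy": 0,"dz": 0,"rx": 0,"ry": 0,"rz": 0,"gripper": 0.1},{"dx": 0,"dy": 0,"dz": 0,"rx": 0,"ry": 0,"rz": 0,"gripper": 0.1},{"dx": 0,"dy": 0,"dz": 0,"rx": 0,"ry": 0,"rz": 0,"gripper": 0.1},{"dx": 0,"dy": 0,"dz": 0,"rx": 0,"ry": 0,"rz": 0,"gripper": 0.1}])

```text
t: 3.1
eef_pos: [553.5, 134.7, 131.4]
tcp_rot: [-1.571, 0.002, 1.144]
ft_force: [-4.7, -9.7, 7.0]
opening: 0.215
```

>>> jog_arm(series=[{"dx": -0.01,"dy": 0.0046,"dz": -0.0014,"rx": 0,"ry": 0,"rz": 0,"gripper": 0.1},{"dx": -0.0104,"dy": 0.0047,"dz": -0.0032,"rx": 0,"ry": 0,"rz": 0,"gripper": 0.1},{"dx": -0.0098,"dy": 0.0045,"dz": -0.0049,"rx": 0,"ry": 0,"rz": 0,"gripper": 0.1},{"dx": -0.0091,"dy": 0.0042,"dz": -0.0064,"rx": 0,"ry": 0,"rz": 0,"gripper": 0.1},{"dx": -0.0081,"dy": 0.0037,"dz": -0.0079,"rx": 0,"ry": 0,"rz": 0,"gripper": 0.1},{"dx": -0.0069,"dy": 0.0032,"dz": -0.0091,"rx": 0,"ry": 0,"rz": 0,"gripper": 0.1},{"dx": 0,"dy": 0,"dz": 0,"rx": 0,"ry": 0,"rz": 0,"gripper": 0.1}])

```text
t: 3.8
eef_pos: [497.3, 160.0, 97.0]
tcp_rot: [-1.567, 0.003, 1.144]
ft_force: [-6.1, -8.6, 0.8]
opening: 0.215
```

```bash
python3 shot.py scene s2 170 140 370 290
```

```text
3.8 [497.3 160.   97. ] [-1.5672  0.0034  1.1438] [-6.1 -8.6  0.8] [ 0.19  0.53  1.94 -0.    0.69 -0.96]
k 4.0
```

View pics/s2c.png

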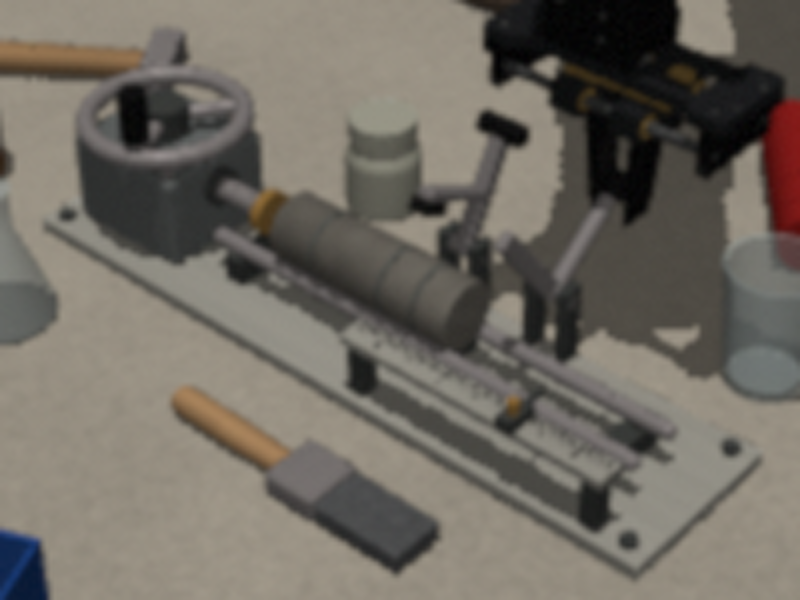

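>>> jog_arm(series=[{"dx": 0,"dy": 0,"dz": 0,"rx": 0,"ry": 0,"rz": 0,"gripper": 0.5},{"dx": 0,"dy": 0,"dz": 0,"rx": 0,"ry": 0,"rz": 0,"gripper": 0.5},{"dx": 0,"dy": 0,"dz": 0,"rx": 0,"ry": 0,"rz": 0,"gripper": 0.5},{"dx": 0,"dy": 0,"dz": 0,"rx": 0,"ry": 0,"rz": 0,"gripper": 0.5},{"dx": 0,"dy": 0,"dz": 0.03,"rx": 0,"ry": 0,"rz": 0,"gripper": 0.5},{"dx": 0,"dy": 0,"dz": 0.045,"rx": 0,"ry": 0,"rz": 0,"gripper": 0.5},{"dx": 0,"dy": 0,"dz": 0.045,"rx": 0,"ry": 0,"rz": 0,"gripper": 0.5},{"dx": 0,"dy": 0,"dz": 0.045,"rx": 0,"ry": 0,"rz": 0,"gripper": 0.5},{"dx": 0,"dy": 0,"dz": 0.045,"rx": 0,"ry": 0,"rz": 0,"gripper": 0.5}])

```text
t: 4.75
eef_pos: [499.4, 160.8, 310.0]
tcp_rot: [-1.571, -0.001, 1.144]
ft_force: [0.4, 0.9, -0.8]
opening: 0.497
```

Run:
```python
from h import *
cr=Cr(577.4,41.6,-.4296)
st=env.state();print(st["eef_pos"],cr.c(st["eef_pos"]))
print("wheel",cr.w([0,-220,102]),"nosez")
for n,p,z in(("amber",(345.5,213),185),("flask",(308,173),100),("hammer",(316,263),30)):print(n,onz(fray("top",p),z))
```

```text
[499.35322994 160.84146601 309.96123256] [-120.61977643   75.89924286  309.96123256]
wheel [ 485.76841979 -158.40913356  102.        ] nosez
amber [ 469.25141819 -317.85448932  185.        ]
flask [ 605.29921566 -220.28878446  100.        ]
hammer [ 310.32126493 -244.5796406    30.        ]
```

>>> jog_arm(series=[{"dx": 0.002,"dy": -0.044,"dz": 0,"rx": 0,"ry": 0,"rz": 0,"gripper": 0.5},{"dx": 0.003,"dy": -0.044,"dz": 0,"rx": 0,"ry": 0,"rz": 0,"gripper": 0.5},{"dx": 0.003,"dy": -0.044,"dz": 0,"rx": 0,"ry": 0,"rz": 0,"gripper": 0.5},{"dx": 0.002,"dy": -0.044,"dz": 0,"rx": 0,"ry": 0,"rz": 0,"gripper": 0.5},{"dx": 0.003,"dy": -0.044,"dz": 0,"rx": 0,"ry": 0,"rz": 0,"gripper": 0.5},{"dx": 0.002,"dy": -0.044,"dz": 0,"rx": 0,"ry": 0,"rz": 0,"gripper": 0.5},{"dx": 0.002,"dy": -0.044,"dz": 0,"rx": 0,"ry": 0,"rz": 0,"gripper": 0.5},{"dx": 0,"dy": 0,"dz": 0,"rx": 0,"ry": 0,"rz": 0,"gripper": 0.5},{"dx": 0,"dy": 0,"dz": 0,"rx": 0,"ry": 0,"rz": 0,"gripper": 0.5}])

```text
t: 5.65
eef_pos: [516.5, -147.8, 307.6]
tcp_rot: [-1.57, -0.0, 1.141]
ft_force: [0.2, -0.7, -0.1]
opening: 0.502
```

```bash
python3 shot.py wrist w3
```

```text
5.65 [ 516.5 -147.8  307.6] [-1.5704e+00 -3.0000e-04  1.1415e+00] [ 0.2 -0.7 -0.1] [-0.4   0.29  1.66  0.    1.2  -1.54]
```

View pics/w3.png

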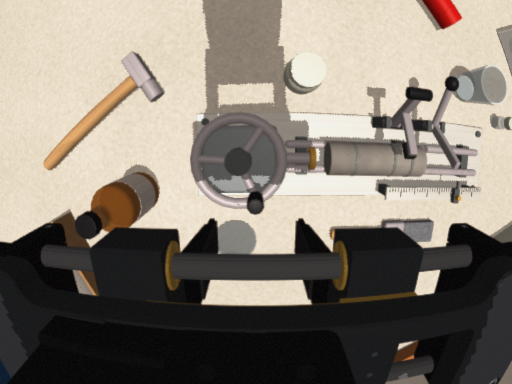

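```bash
python3 -c "
import cv2
a=cv2.imread('pics/w3.png')[100:230,180:310];cv2.imwrite('pics/w3c.png',cv2.resize(a,None,fx=4.6,fy=4.6,interpolation=cv2.INTER_CUBIC))"
```

```text
(no output)
```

View pics/w3c.png

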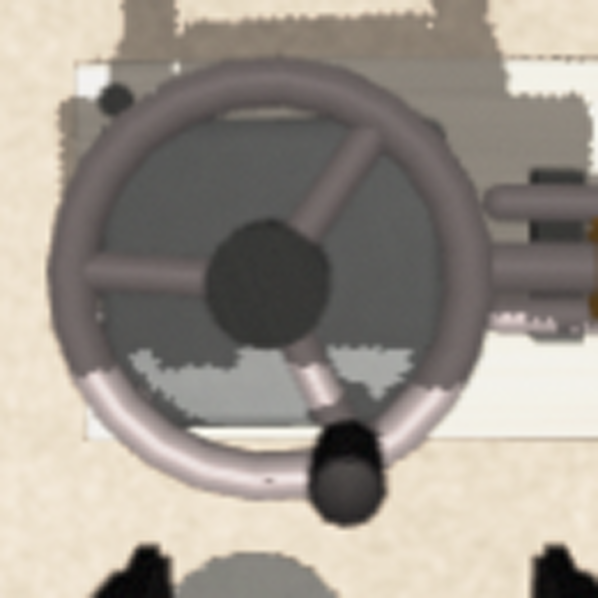

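Run:
```python
from h import *
cr=Cr(577.4,41.6,-.4296);P=L("w3");W=lambda u,v,z:onz(wray((180+u/4.6-.4,100+v/4.6-.4),*P),z)
pts=np.array([W(*p,96)[:2] for p in((48,275),(490,278),(270,57),(270,500),(113,121),(430,120),(115,435))])
A=np.c_[2*pts,np.ones(len(pts))];s=np.linalg.lstsq(A,(pts**2).sum(1),rcond=None)[0]
print("c",s[:2],"r",np.sqrt(s[2]+s[:2]@s[:2]),cr.c([*s[:2],0]))
k=W(348,490,146);print("knob",k,np.linalg.norm(k[:2]-s[:2]),cr.c(k), "ang",np.arctan2(k[1]-s[1],k[0]-s[0]))
```

```text
c [ 486.22854148 -160.55627037] r 61.251939105687455 [   1.31260945 -221.7603877     0.        ]
knob [ 535.87499154 -159.30380055  146.        ] 49.662246063299925 [  45.92614433 -199.94362373  146.        ] ang 0.025222432016755142
```

>>> jog_arm(series=[{"dx": 0.0194,"dy": -0.0115,"dz": -0.03,"rx": 0,"ry": 0,"rz": 0,"gripper": 0.5},{"dx": 0,"dy": 0,"dz": -0.045,"rx": 0,"ry": 0,"rz": 0,"gripper": 0.5},{"dx": 0,"dy": 0,"dz": -0.045,"rx": 0,"ry": 0,"rz": 0,"gripper": 0.5},{"dx": 0,"dy": 0,"dz": -0.03,"rx": 0,"ry": 0,"rz": 0,"gripper": 0.5},{"dx": 0,"dy": 0,"dz": -0.03,"rx": 0,"ry": 0,"rz": 0,"gripper": 0.5},{"dx": 0,"dy": 0,"dz": 0,"rx": 0,"ry": 0,"rz": 0,"gripper": 0.1},{"dx": 0,"dy": 0,"dz": 0,"rx": 0,"ry": 0,"rz": 0,"gripper": 0.1},{"dx": 0,"dy": 0,"dz": 0,"rx": 0,"ry": 0,"rz": 0,"gripper": 0.1},{"dx": 0,"dy": 0,"dz": 0,"rx": 0,"ry": 0,"rz": 0,"gripper": 0.1},{"dx": 0,"dy": 0,"dz": 0,"rx": 0,"ry": 0,"rz": 0,"gripper": 0.1},{"dx": 0,"dy": 0,"dz": 0,"rx": 0,"ry": 0,"rz": 0,"gripper": 0.1}])

```text
t: 6.8
eef_pos: [536.8, -158.7, 129.3]
tcp_rot: [-1.573, -0.001, 1.143]
ft_force: [1.6, 2.0, 7.3]
opening: 0.206
```

```bash
python3 shot.py wrist w4
python3 - <<'E'
import numpy as np
t=np.arange(0,33)*-.2;
for a,b in zip(t[:-1],t[1:]): print(round(a,1),np.round(.05*(np.cos(b)-np.cos(a)),4),np.round(.05*(np.sin(b)-np.sin(a)),4))
E
```

```text
6.8 [ 536.8 -158.7  129.3] [-1.5735e+00 -6.0000e-04  1.1433e+00] [1.6 2.  7.3] [-0.41  0.52  1.82  0.    0.8  -1.55]
-0.0 -0.001 -0.0099
-0.2 -0.003 -0.0095
-0.4 -0.0048 -0.0088
-0.6 -0.0064 -0.0076
-0.8 -0.0078 -0.0062
-1.0 -0.0089 -0.0045
-1.2 -0.0096 -0.0027
-1.4 -0.01 -0.0007
-1.6 -0.0099 0.0013
-1.8 -0.0094 0.0032
-2.0 -0.0086 0.005
-2.2 -0.0074 0.0067
-2.4 -0.006 0.008
-2.6 -0.0043 0.009
-2.8 -0.0024 0.0097
-3.0 -0.0004 0.01
-3.2 0.0016 0.0099
-3.4 0.0035 0.0093
-3.6 0.0053 0.0085
-3.8 0.0069 0.0072
-4.0 0.0082 0.0057
-4.2 0.0091 0.004
-4.4 0.0098 0.0021
-4.6 0.01 0.0001
-4.8 0.0098 -0.0019
-5.0 0.0092 -0.0038
-5.2 0.0083 -0.0055
-5.4 0.007 -0.0071
-5.6 0.0055 -0.0083
-5.8 0.0037 -0.0093
-6.0 0.0018 -0.0098
-6.2 -0.0002 -0.01
```

View pics/w4.png

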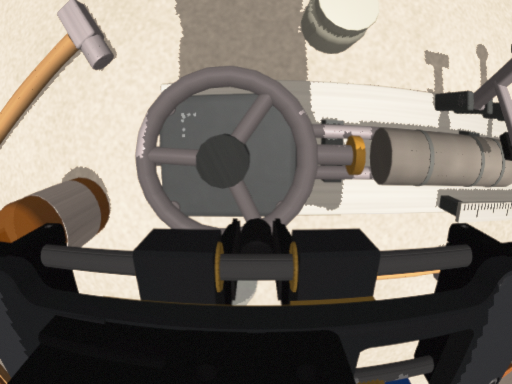

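>>> jog_arm(series=[{"dx": -0.001,"dy": -0.0099,"dz": 0,"rx": 0,"ry": 0,"rz": 0,"gripper": 0.1},{"dx": -0.003,"dy": -0.0095,"dz": 0,"rx": 0,"ry": 0,"rz": 0,"gripper": 0.1},{"dx": -0.0048,"dy": -0.0088,"dz": 0,"rx": 0,"ry": 0,"rz": 0,"gripper": 0.1},{"dx": -0.0064,"dy": -0.0076,"dz": 0,"rx": 0,"ry": 0,"rz": 0,"gripper": 0.1}])

```text
t: 7.25
eef_pos: [522.3, -194.7, 129.0]
tcp_rot: [-1.575, -0.001, 1.143]
ft_force: [5.4, 6.2, 2.0]
opening: 0.202
```

```bash
python3 shot.py wrist w5
```

```text
7.25 [ 522.3 -194.7  129. ] [-1.5747e+00 -1.3000e-03  1.1427e+00] [5.4 6.2 2. ] [-0.48  0.51  1.83  0.    0.79 -1.62]
```

View pics/w5.png

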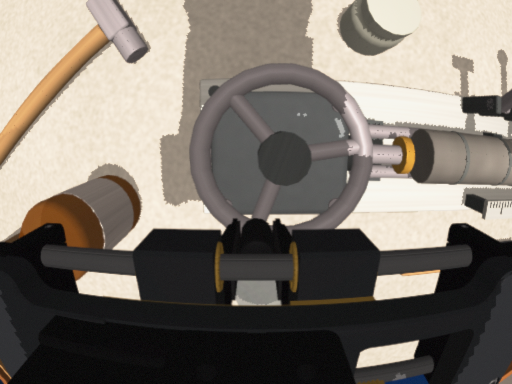

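>>> jog_arm(series=[{"dx": -0.0078,"dy": -0.0062,"dz": 0,"rx": 0,"ry": 0,"rz": -8,"gripper": 0.1},{"dx": -0.0089,"dy": -0.0045,"dz": 0,"rx": 0,"ry": 0,"rz": -8,"gripper": 0.1},{"dx": -0.0096,"dy": -0.0027,"dz": 0,"rx": 0,"ry": 0,"rz": -8,"gripper": 0.1},{"dx": -0.01,"dy": -0.0007,"dz": 0,"rx": 0,"ry": 0,"rz": -8,"gripper": 0.1},{"dx": -0.0099,"dy": 0.0013,"dz": 0,"rx": 0,"ry": 0,"rz": 0,"gripper": 0.1},{"dx": -0.0094,"dy": 0.0032,"dz": 0,"rx": 0,"ry": 0,"rz": 0,"gripper": 0.1},{"dx": -0.0086,"dy": 0.005,"dz": 0,"rx": 0,"ry": 0,"rz": 0,"gripper": 0.1},{"dx": -0.0074,"dy": 0.0067,"dz": 0,"rx": 0,"ry": 0,"rz": 0,"gripper": 0.1},{"dx": -0.006,"dy": 0.008,"dz": 0,"rx": 0,"ry": 0,"rz": 0,"gripper": 0.1},{"dx": -0.0043,"dy": 0.009,"dz": 0,"rx": 0,"ry": 0,"rz": 0,"gripper": 0.1},{"dx": -0.0024,"dy": 0.0097,"dz": 0,"rx": 0,"ry": 0,"rz": 0,"gripper": 0.1},{"dx": -0.0004,"dy": 0.01,"dz": 0,"rx": 0,"ry": 0,"rz": 0,"gripper": 0.1}])

```text
t: 8.5
eef_pos: [433.0, -155.6, 128.3]
tcp_rot: [-1.567, 0.005, 0.585]
ft_force: [-25.0, -9.1, 16.3]
opening: 0.205
```

```bash
python3 shot.py wrist w6
```

```text
8.5 [ 433.  -155.6  128.3] [-1.5672  0.005   0.5855] [-25.   -9.1  16.3] [-0.49  0.41  2.05 -0.    0.69 -1.07]
```

View pics/w6.png

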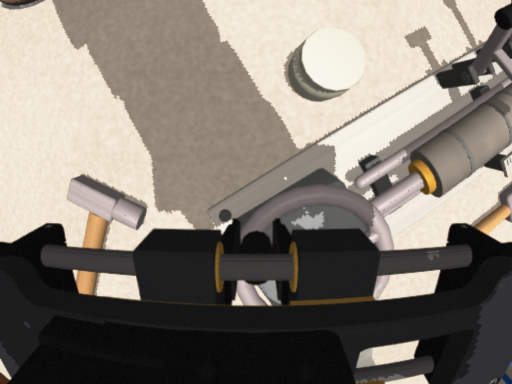

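>>> jog_arm(series=[{"dx": -0.0014,"dy": 0.0089,"dz": 0.001,"rx": 0,"ry": 0,"rz": 0,"gripper": 0.1},{"dx": 0.0025,"dy": 0.0093,"dz": 0.001,"rx": 0,"ry": 0,"rz": 0,"gripper": 0.1},{"dx": 0.0053,"dy": 0.0085,"dz": 0,"rx": 0,"ry": 0,"rz": 0,"gripper": 0.1},{"dx": 0.0069,"dy": 0.0072,"dz": 0,"rx": 0,"ry": 0,"rz": 0,"gripper": 0.1},{"dx": 0.0082,"dy": 0.0057,"dz": 0,"rx": 0,"ry": 0,"rz": 0,"gripper": 0.1},{"dx": 0.0091,"dy": 0.004,"dz": 0,"rx": 0,"ry": 0,"rz": 0,"gripper": 0.1},{"dx": 0.0098,"dy": 0.0021,"dz": 0,"rx": 0,"ry": 0,"rz": 0,"gripper": 0.1},{"dx": 0.01,"dy": 0.0001,"dz": 0,"rx": 0,"ry": 0,"rz": 0,"gripper": 0.1}])

```text
t: 9.35
eef_pos: [478.2, -100.1, 127.7]
tcp_rot: [-1.545, 0.008, 0.583]
ft_force: [-4.8, 67.3, -5.7]
opening: 0.191
```

```bash
python3 shot.py wrist w7
```

```text
9.35 [ 478.2 -100.1  127.7] [-1.5455  0.0077  0.5832] [-4.8 67.3 -5.7] [-0.35  0.44  1.98  0.01  0.74 -0.94]
```

View pics/w7.png

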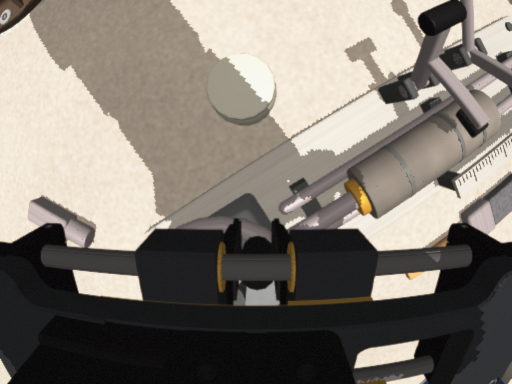

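>>> jog_arm(series=[{"dx": 0,"dy": 0,"dz": 0,"rx": 0,"ry": 0,"rz": 0,"gripper": 0.6},{"dx": 0,"dy": 0,"dz": 0,"rx": 0,"ry": 0,"rz": 0,"gripper": 0.6},{"dx": 0,"dy": 0,"dz": 0,"rx": 0,"ry": 0,"rz": 0,"gripper": 0.6},{"dx": 0,"dy": 0,"dz": 0,"rx": 0,"ry": 0,"rz": 0,"gripper": 0.6},{"dx": 0,"dy": 0,"dz": 0.02,"rx": 0,"ry": 0,"rz": 0,"gripper": 0.6},{"dx": 0,"dy": 0,"dz": 0.03,"rx": 0,"ry": 0,"rz": 0,"gripper": 0.6},{"dx": 0,"dy": 0,"dz": 0.045,"rx": 0,"ry": 0,"rz": 8,"gripper": 0.6},{"dx": 0,"dy": 0,"dz": 0.045,"rx": 0,"ry": 0,"rz": 8,"gripper": 0.6},{"dx": 0,"dy": 0,"dz": 0.03,"rx": 0,"ry": 0,"rz": 8,"gripper": 0.6},{"dx": -0.01,"dy": 0,"dz": 0,"rx": 0,"ry": 0,"rz": 8,"gripper": 0.6},{"dx": 0,"dy": 0,"dz": 0,"rx": 0,"ry": 0,"rz": 0,"gripper": 0.6}])

```text
t: 10.5
eef_pos: [475.9, -110.2, 300.7]
tcp_rot: [-1.572, -0.0, 1.145]
ft_force: [0.2, 0.1, 0.0]
opening: 0.601
```

```bash
python3 shot.py wrist w8
```

```text
10.5 [ 475.9 -110.2  300.7] [-1.5725 -0.      1.1447] [0.2 0.1 0. ] [-0.36  0.22  1.78 -0.    1.15 -1.51]
```

View pics/w8.png

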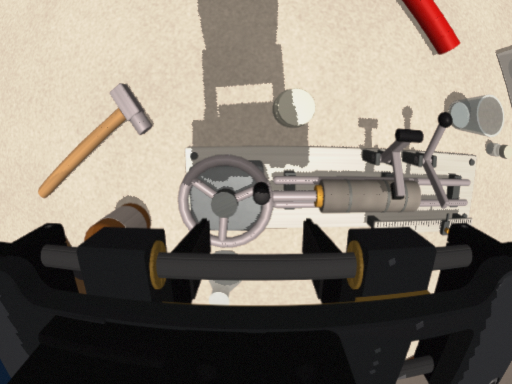

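Run:
```python
import cv2
from h import *
cr=Cr(577.4,41.6,-.4296);P=L("w8")
a=cv2.imread('pics/w8.png')[140:250,170:480];cv2.imwrite('pics/w8c.png',cv2.resize(a,None,fx=2.58,fy=2.58,interpolation=cv2.INTER_CUBIC))
k=onz(wray((262,193),*P),146);d=k[:2]-[486.2,-160.3];print(k,d,np.hypot(*d),np.arctan2(d[1],d[0]),cr.c(k))
```

```text
[ 483.4347092  -108.27125976  146.        ] [-2.7652908  52.02874024] 52.1021750437872 1.6238956589427962 [ -23.00443653 -175.39004041  146.        ]
```

View pics/w8c.png

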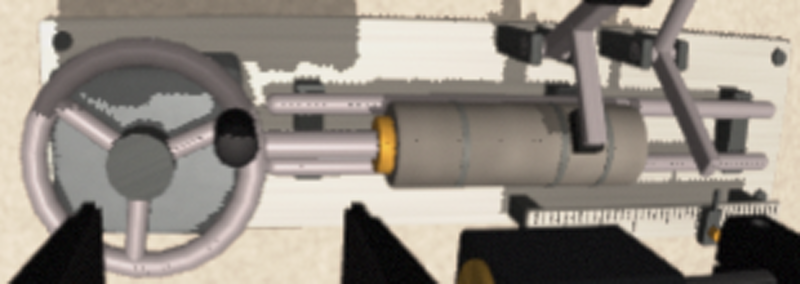

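>>> jog_arm(series=[{"dx": 0,"dy": 0,"dz": 0,"rx": 0,"ry": 0,"rz": 7.8,"gripper": 0.5},{"dx": 0,"dy": 0,"dz": 0,"rx": 0,"ry": 0,"rz": 7.8,"gripper": 0.5},{"dx": 0,"dy": 0,"dz": 0,"rx": 0,"ry": 0,"rz": 7.8,"gripper": 0.5},{"dx": 0,"dy": 0,"dz": 0,"rx": 0,"ry": 0,"rz": 7.8,"gripper": 0.5},{"dx": 0,"dy": 0,"dz": -0.02,"rx": 0,"ry": 0,"rz": 7.8,"gripper": 0.5},{"dx": 0.004,"dy": 0.0004,"dz": -0.03,"rx": 0,"ry": 0,"rz": 7.8,"gripper": 0.5},{"dx": 0.0036,"dy": 0,"dz": -0.03,"rx": 0,"ry": 0,"rz": 7.8,"gripper": 0.5},{"dx": 0,"dy": 0,"dz": 0,"rx": 0,"ry": 0,"rz": 0,"gripper": 0.5},{"dx": 0,"dy": 0,"dz": 0,"rx": 0,"ry": 0,"rz": 0,"gripper": 0.5}])

```text
t: 11.45
eef_pos: [484.3, -109.6, 219.7]
tcp_rot: [-1.57, -0.001, 2.09]
ft_force: [-0.1, -1.0, -0.4]
opening: 0.499
```

```bash
python3 shot.py wrist w9
```

```text
11.45 [ 484.3 -109.6  219.7] [-1.5698e+00 -1.3000e-03  2.0899e+00] [-0.1 -1.  -0.4] [-0.36  0.32  1.87  0.    0.95 -2.45]
```

View pics/w9.png

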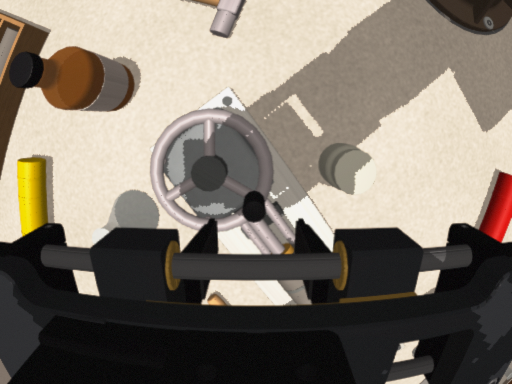

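Run:
```python
import cv2
from h import *
P=L("w9");im=cv2.imread("pics/w9.png")[185:235,235:280];cv2.imwrite("pics/w9c.png",cv2.resize(im,None,fx=10,fy=10,interpolation=cv2.INTER_CUBIC))
for uv in((255,206),(254,205),(255,208)):
    k=onz(wray(uv,*P),146);print(k,k[:2]-P[0][:2])
pts=np.array([onz(wray(p,*P),97)[:2] for p in((151,172),(272,172),(211,108),(211,230))]);A=np.c_[2*pts,np.ones(4)];s=np.linalg.lstsq(A,(pts**2).sum(1),rcond=None)[0];print(s[:2],np.sqrt(s[2]+s[:2]@s[:2]))
```

```text
[ 481.76663743 -112.34284753  146.        ] [-2.52745139 -2.71033201]
[ 481.43792101 -113.46238636  146.        ] [-2.85616781 -3.82987083]
[ 483.23149041 -111.50703725  146.        ] [-1.06259842 -1.87452173]
[ 485.09149021 -160.88999731] 60.15372659372931
```

View pics/w9c.png

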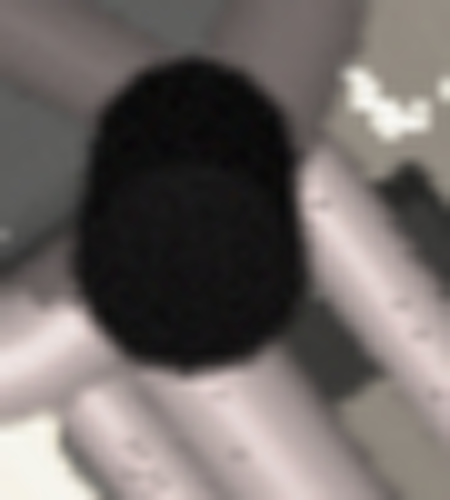

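>>> jog_arm(series=[{"dx": 0.0005,"dy": -0.0008,"dz": -0.03,"rx": 0,"ry": 0,"rz": 0,"gripper": 0.5},{"dx": 0,"dy": 0,"dz": -0.032,"rx": 0,"ry": 0,"rz": 0,"gripper": 0.5},{"dx": 0,"dy": 0,"dz": -0.03,"rx": 0,"ry": 0,"rz": 0,"gripper": 0.5},{"dx": 0,"dy": 0,"dz": 0,"rx": 0,"ry": 0,"rz": 0,"gripper": 0.1},{"dx": 0,"dy": 0,"dz": 0,"rx": 0,"ry": 0,"rz": 0,"gripper": 0.1},{"dx": 0,"dy": 0,"dz": 0,"rx": 0,"ry": 0,"rz": 0,"gripper": 0.1},{"dx": 0,"dy": 0,"dz": 0,"rx": 0,"ry": 0,"rz": 0,"gripper": 0.1},{"dx": 0,"dy": 0,"dz": 0,"rx": 0,"ry": 0,"rz": 0,"gripper": 0.1}])

```text
t: 12.3
eef_pos: [485.4, -111.0, 129.4]
tcp_rot: [-1.572, 0.003, 2.096]
ft_force: [-1.7, -3.5, 6.9]
opening: 0.205
```

Run:
```python
import numpy as np
t=1.585-np.arange(0,46)*.14
print([(round(a,2),*np.round(50*np.array([np.cos(b)-np.cos(a),np.sin(b)-np.sin(a)]),1)) for a,b in zip(t[:-1],t[1:])])
```

```text
[(np.float64(1.58), np.float64(7.0), np.float64(-0.4)), (np.float64(1.44), np.float64(6.9), np.float64(-1.4)), (np.float64(1.3), np.float64(6.6), np.float64(-2.3)), (np.float64(1.16), np.float64(6.2), np.float64(-3.2)), (np.float64(1.02), np.float64(5.7), np.float64(-4.0)), (np.float64(0.88), np.float64(5.1), np.float64(-4.8)), (np.float64(0.74), np.float64(4.4), np.float64(-5.5)), (np.float64(0.6), np.float64(3.6), np.float64(-6.0)), (np.float64(0.46), np.float64(2.7), np.float64(-6.5)), (np.float64(0.32), np.float64(1.8), np.float64(-6.8)), (np.float64(0.18), np.float64(0.8), np.float64(-6.9)), (np.float64(0.04), np.float64(-0.2), np.float64(-7.0)), (np.float64(-0.1), np.float64(-1.1), np.float64(-6.9)), (np.float64(-0.24), np.float64(-2.1), np.float64(-6.7)), (np.float64(-0.38), np.float64(-3.0), np.float64(-6.3)), (np.float64(-0.52), np.float64(-3.9), np.float64(-5.8)), (np.float64(-0.66), np.float64(-4.6), np.float64(-5.2)), (np.float64(-0.8), np.float64(-5.3), np.float64(-4.5)), (np.float64(-0.94), np.float64(-5.9), np.float64(-3.7)), (np.float64(-1.08), np.float64(-6.4), np.fl
[... 700 characters left out ...]
2.9), np.float64(-1.2), np.float64(6.9)), (np.float64(-3.04), np.float64(-0.3), np.float64(7.0)), (np.float64(-3.18), np.float64(0.7), np.float64(7.0)), (np.float64(-3.32), np.float64(1.7), np.float64(6.8)), (np.float64(-3.46), np.float64(2.6), np.float64(6.5)), (np.float64(-3.6), np.float64(3.5), np.float64(6.1)), (np.float64(-3.74), np.float64(4.3), np.float64(5.5)), (np.float64(-3.88), np.float64(5.0), np.float64(4.9)), (np.float64(-4.02), np.float64(5.7), np.float64(4.1)), (np.float64(-4.16), np.float64(6.2), np.float64(3.3)), (np.float64(-4.3), np.float64(6.6), np.float64(2.4)), (np.float64(-4.44), np.float64(6.8), np.float64(1.4)), (np.float64(-4.58), np.float64(7.0), np.float64(0.5))]
```

>>> jog_arm(series=[{"dx": 0.007,"dy": -0.0004,"dz": 0,"rx": 0,"ry": 0,"rz": -8,"gripper": 0.1},{"dx": 0.0069,"dy": -0.0014,"dz": 0,"rx": 0,"ry": 0,"rz": -8,"gripper": 0.1},{"dx": 0.0066,"dy": -0.0023,"dz": 0,"rx": 0,"ry": 0,"rz": -8,"gripper": 0.1},{"dx": 0.0062,"dy": -0.0032,"dz": 0,"rx": 0,"ry": 0,"rz": -8,"gripper": 0.1},{"dx": 0.0057,"dy": -0.004,"dz": 0,"rx": 0,"ry": 0,"rz": -8,"gripper": 0.1},{"dx": 0.0051,"dy": -0.0048,"dz": 0,"rx": 0,"ry": 0,"rz": -8,"gripper": 0.1},{"dx": 0.0044,"dy": -0.0055,"dz": 0,"rx": 0,"ry": 0,"rz": -8,"gripper": 0.1},{"dx": 0.0036,"dy": -0.006,"dz": 0,"rx": 0,"ry": 0,"rz": -8,"gripper": 0.1},{"dx": 0.0027,"dy": -0.0065,"dz": 0,"rx": 0,"ry": 0,"rz": -8,"gripper": 0.1},{"dx": 0.0018,"dy": -0.0068,"dz": 0,"rx": 0,"ry": 0,"rz": -8,"gripper": 0.1},{"dx": 0.0008,"dy": -0.0069,"dz": 0,"rx": 0,"ry": 0,"rz": -8,"gripper": 0.1},{"dx": -0.0002,"dy": -0.007,"dz": 0,"rx": 0,"ry": 0,"rz": -8,"gripper": 0.1}])

```text
t: 13.5
eef_pos: [536.2, -164.6, 129.4]
tcp_rot: [-1.572, -0.003, 0.414]
ft_force: [0.2, 8.1, 6.2]
opening: 0.204
```

>>> jog_arm(series=[{"dx": -0.0011,"dy": -0.0069,"dz": 0,"rx": 0,"ry": 0,"rz": -8,"gripper": 0.1},{"dx": -0.0021,"dy": -0.0067,"dz": 0,"rx": 0,"ry": 0,"rz": -8,"gripper": 0.1},{"dx": -0.003,"dy": -0.0063,"dz": 0,"rx": 0,"ry": 0,"rz": -8,"gripper": 0.1},{"dx": -0.0039,"dy": -0.0058,"dz": 0,"rx": 0,"ry": 0,"rz": -8,"gripper": 0.1},{"dx": -0.0046,"dy": -0.0052,"dz": 0,"rx": 0,"ry": 0,"rz": -8,"gripper": 0.1},{"dx": -0.0053,"dy": -0.0045,"dz": 0,"rx": 0,"ry": 0,"rz": -8,"gripper": 0.1},{"dx": -0.0059,"dy": -0.0037,"dz": 0,"rx": 0,"ry": 0,"rz": -8,"gripper": 0.1},{"dx": -0.0064,"dy": -0.0029,"dz": 0,"rx": 0,"ry": 0,"rz": -8,"gripper": 0.1},{"dx": -0.0067,"dy": -0.002,"dz": 0,"rx": 0,"ry": 0,"rz": -8,"gripper": 0.1},{"dx": -0.0069,"dy": -0.001,"dz": 0,"rx": 0,"ry": 0,"rz": -8,"gripper": 0.1},{"dx": -0.007,"dy": 0,"dz": 0,"rx": 0,"ry": 0,"rz": -8,"gripper": 0.1},{"dx": -0.0069,"dy": 0.0009,"dz": 0,"rx": 0,"ry": 0,"rz": -8,"gripper": 0.1}])

```text
t: 14.7
eef_pos: [476.6, -207.4, 129.3]
tcp_rot: [-1.567, 0.001, -1.262]
ft_force: [12.7, 22.3, 6.6]
opening: 0.203
```

```bash
python3 shot.py scene s3 170 140 370 290
```

```text
14.7 [ 476.6 -207.4  129.3] [-1.5667e+00  5.0000e-04 -1.2622e+00] [12.7 22.3  6.6] [-0.54  0.47  1.92  0.    0.75  0.72]
k 4.0
```

View pics/s3c.png

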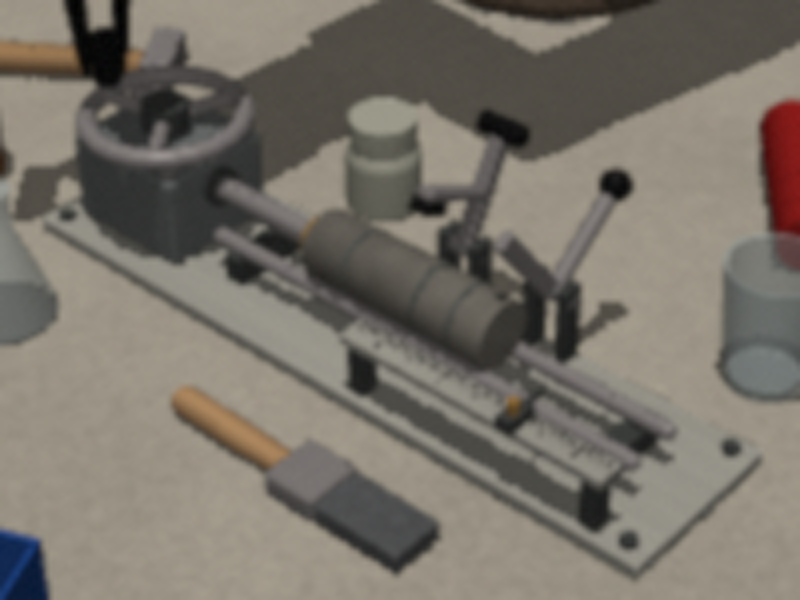

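>>> jog_arm(series=[{"dx": -0.0067,"dy": 0.0026,"dz": 0,"rx": 0,"ry": 0,"rz": -8,"gripper": 0.1},{"dx": -0.0064,"dy": 0.0034,"dz": 0,"rx": 0,"ry": 0,"rz": -8,"gripper": 0.1},{"dx": -0.0057,"dy": 0.0037,"dz": 0,"rx": 0,"ry": 0,"rz": -8,"gripper": 0.1},{"dx": -0.0052,"dy": 0.0045,"dz": 0,"rx": 0,"ry": 0,"rz": -8,"gripper": 0.1},{"dx": -0.0047,"dy": 0.0052,"dz": 0,"rx": 0,"ry": 0,"rz": -8,"gripper": 0.1},{"dx": -0.0039,"dy": 0.0058,"dz": 0,"rx": 0,"ry": 0,"rz": -8,"gripper": 0.1},{"dx": -0.0031,"dy": 0.0063,"dz": 0,"rx": 0,"ry": 0,"rz": -8,"gripper": 0.1},{"dx": -0.0022,"dy": 0.0066,"dz": 0,"rx": 0,"ry": 0,"rz": -8,"gripper": 0.1},{"dx": -0.0012,"dy": 0.0069,"dz": 0,"rx": 0,"ry": 0,"rz": -8,"gripper": 0.1},{"dx": -0.0003,"dy": 0.007,"dz": 0,"rx": 0,"ry": 0,"rz": -8,"gripper": 0.1},{"dx": 0.0007,"dy": 0.007,"dz": 0,"rx": 0,"ry": 0,"rz": -8,"gripper": 0.1},{"dx": 0.0017,"dy": 0.0068,"dz": 0,"rx": 0,"ry": 0,"rz": -8,"gripper": 0.1}])

```text
t: 15.95
eef_pos: [441.2, -144.5, 129.3]
tcp_rot: [-1.566, 0.006, -2.936]
ft_force: [11.8, -6.1, -3.5]
opening: 0.204
```

```bash
python3 shot.py wrist w10
```

```text
15.95 [ 441.2 -144.5  129.3] [-1.566   0.0061 -2.9363] [11.8 -6.1 -3.5] [-0.46  0.41  2.05 -0.    0.68  2.48]
```

View pics/w10.png

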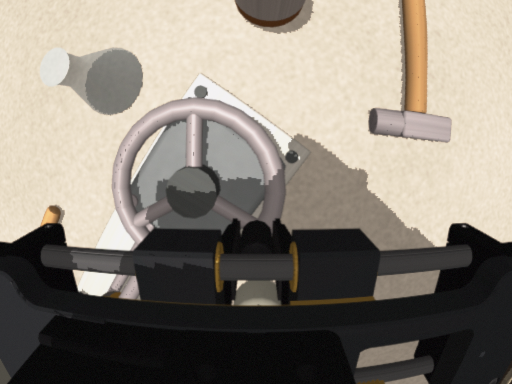

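>>> jog_arm(series=[{"dx": 0,"dy": 0,"dz": 0,"rx": 0,"ry": 0,"rz": 0,"gripper": 0.5},{"dx": 0,"dy": 0,"dz": 0,"rx": 0,"ry": 0,"rz": 0,"gripper": 0.5},{"dx": 0,"dy": 0,"dz": 0,"rx": 0,"ry": 0,"rz": 0,"gripper": 0.5},{"dx": 0,"dy": 0,"dz": 0.02,"rx": 0,"ry": 0,"rz": 0,"gripper": 0.5},{"dx": 0,"dy": 0,"dz": 0.03,"rx": 0,"ry": 0,"rz": 0,"gripper": 0.5},{"dx": 0,"dy": 0,"dz": 0.035,"rx": 0,"ry": 0,"rz": 8.5,"gripper": 0.5},{"dx": 0,"dy": 0,"dz": 0.035,"rx": 0,"ry": 0,"rz": 8.5,"gripper": 0.5},{"dx": 0,"dy": 0,"dz": 0.035,"rx": 0,"ry": 0,"rz": 8.5,"gripper": 0.5},{"dx": 0,"dy": 0,"dz": 0.01,"rx": 0,"ry": 0,"rz": 8.5,"gripper": 0.5},{"dx": 0,"dy": 0,"dz": 0,"rx": 0,"ry": 0,"rz": 8.5,"gripper": 0.5},{"dx": 0,"dy": 0,"dz": 0,"rx": 0,"ry": 0,"rz": 8.5,"gripper": 0.5},{"dx": 0,"dy": 0,"dz": 0,"rx": 0,"ry": 0,"rz": 8.5,"gripper": 0.5}])

```text
t: 17.2
eef_pos: [438.1, -143.3, 293.0]
tcp_rot: [-1.571, -0.0, -1.886]
ft_force: [-0.5, -0.5, -0.6]
opening: 0.501
```

>>> jog_arm(series=[{"dx": 0,"dy": 0,"dz": 0,"rx": 0,"ry": 0,"rz": 8.5,"gripper": 0.5},{"dx": 0,"dy": 0,"dz": 0,"rx": 0,"ry": 0,"rz": 8.5,"gripper": 0.5},{"dx": 0,"dy": 0,"dz": 0,"rx": 0,"ry": 0,"rz": 8.5,"gripper": 0.5},{"dx": 0,"dy": 0,"dz": 0,"rx": 0,"ry": 0,"rz": 8.5,"gripper": 0.5},{"dx": 0,"dy": 0,"dz": 0,"rx": 0,"ry": 0,"rz": 8.5,"gripper": 0.5},{"dx": 0,"dy": 0,"dz": 0,"rx": 0,"ry": 0,"rz": 8.5,"gripper": 0.5},{"dx": 0,"dy": 0,"dz": 0,"rx": 0,"ry": 0,"rz": 8.5,"gripper": 0.5},{"dx": 0,"dy": 0,"dz": 0,"rx": 0,"ry": 0,"rz": 8.5,"gripper": 0.5},{"dx": 0,"dy": 0,"dz": 0,"rx": 0,"ry": 0,"rz": 8.5,"gripper": 0.5},{"dx": 0,"dy": 0,"dz": 0,"rx": 0,"ry": 0,"rz": 8.5,"gripper": 0.5},{"dx": 0,"dy": 0,"dz": 0,"rx": 0,"ry": 0,"rz": 8.5,"gripper": 0.5},{"dx": 0,"dy": 0,"dz": 0,"rx": 0,"ry": 0,"rz": 8.5,"gripper": 0.5}])

```text
t: 18.4
eef_pos: [438.1, -143.3, 292.8]
tcp_rot: [-1.571, 0.0, -0.105]
ft_force: [-0.1, -0.2, 0.8]
opening: 0.497
```

>>> jog_arm(series=[{"dx": 0,"dy": 0,"dz": 0,"rx": 0,"ry": 0,"rz": 8.5,"gripper": 0.5},{"dx": 0,"dy": 0,"dz": 0,"rx": 0,"ry": 0,"rz": 8.5,"gripper": 0.5},{"dx": 0,"dy": 0,"dz": 0,"rx": 0,"ry": 0,"rz": 8.5,"gripper": 0.5},{"dx": 0,"dy": 0,"dz": 0,"rx": 0,"ry": 0,"rz": 8.5,"gripper": 0.5},{"dx": 0,"dy": 0,"dz": 0,"rx": 0,"ry": 0,"rz": 8.5,"gripper": 0.5},{"dx": 0,"dy": 0,"dz": 0,"rx": 0,"ry": 0,"rz": 8.5,"gripper": 0.5},{"dx": 0,"dy": 0,"dz": 0,"rx": 0,"ry": 0,"rz": 8.5,"gripper": 0.5},{"dx": 0,"dy": 0,"dz": 0,"rx": 0,"ry": 0,"rz": 8.5,"gripper": 0.5},{"dx": 0,"dy": 0,"dz": 0,"rx": 0,"ry": 0,"rz": 5,"gripper": 0.5},{"dx": 0,"dy": 0,"dz": 0,"rx": 0,"ry": 0,"rz": 0,"gripper": 0.5}])

```text
t: 19.4
eef_pos: [438.2, -143.4, 292.8]
tcp_rot: [-1.57, -0.0, 1.164]
ft_force: [0.2, -0.3, 1.2]
opening: 0.498
```

```bash
python3 shot.py wrist w11
```

```text
19.4 [ 438.2 -143.4  292.8] [-1.5705e+00 -1.0000e-04  1.1638e+00] [ 0.2 -0.3  1.2] [-0.46  0.18  1.85  0.    1.11 -1.62]
```

View pics/w11.png

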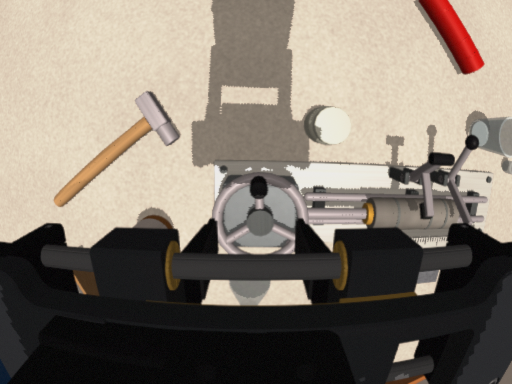

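>>> jog_arm(series=[{"dx": 0.003,"dy": -0.0011,"dz": 0,"rx": 0,"ry": 0,"rz": 7.6,"gripper": 0.5},{"dx": 0,"dy": 0,"dz": 0,"rx": 0,"ry": 0,"rz": 7.6,"gripper": 0.5},{"dx": 0,"dy": 0,"dz": 0,"rx": 0,"ry": 0,"rz": 7.6,"gripper": 0.5},{"dx": 0,"dy": 0,"dz": -0.02,"rx": 0,"ry": 0,"rz": 7.6,"gripper": 0.5},{"dx": 0,"dy": 0,"dz": -0.02,"rx": 0,"ry": 0,"rz": 7.6,"gripper": 0.5},{"dx": 0,"dy": 0,"dz": -0.02,"rx": 0,"ry": 0,"rz": 7.6,"gripper": 0.5},{"dx": 0,"dy": 0,"dz": -0.02,"rx": 0,"ry": 0,"rz": 7.6,"gripper": 0.5},{"dx": 0,"dy": 0,"dz": 0,"rx": 0,"ry": 0,"rz": 0,"gripper": 0.5}])

```text
t: 20.25
eef_pos: [440.5, -144.1, 211.0]
tcp_rot: [-1.569, -0.003, 2.091]
ft_force: [-0.5, -0.2, 0.2]
opening: 0.501
```

```bash
python3 shot.py wrist w12 180 130 330 242
```

```text
20.25 [ 440.5 -144.1  211. ] [-1.5686 -0.0034  2.0905] [-0.5 -0.2  0.2] [-0.46  0.28  1.96  0.    0.91 -2.55]
k 5.333333333333333
```

View pics/w12c.png

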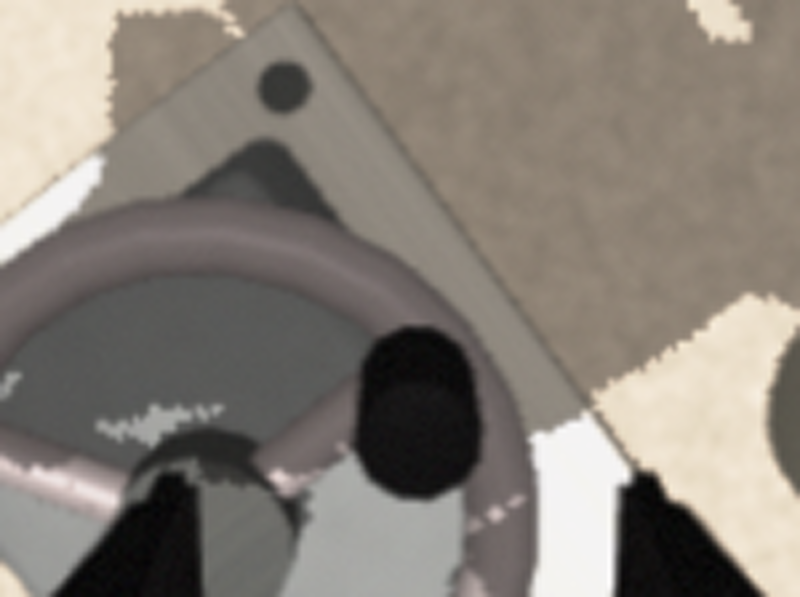

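Run:
```python
from h import *
P=L("w12");k=onz(wray((258.3,212.1),*P),146);d=k[:2]-[485.8,-159.5];print(k,np.arctan2(d[1],d[0]),np.hypot(*d))
t=2.82-np.arange(0,38)*.14
for i,(a,b) in enumerate(zip(t[:-1],t[1:])):print(i+1,round(a,2),*np.round(50*np.array([np.cos(b)-np.cos(a),np.sin(b)-np.sin(a)]),1))
```

```text
[ 438.77808363 -143.20951728  146.        ] 2.808088852452342 49.763846780460405
1 2.82 2.7 6.5
2 2.68 3.5 6.0
3 2.54 4.4 5.5
4 2.4 5.1 4.8
5 2.26 5.7 4.1
6 2.12 6.2 3.2
7 1.98 6.6 2.3
8 1.84 6.9 1.4
9 1.7 7.0 0.4
10 1.56 7.0 -0.6
11 1.42 6.8 -1.5
12 1.28 6.5 -2.5
13 1.14 6.1 -3.4
14 1.0 5.6 -4.2
15 0.86 5.0 -4.9
16 0.72 4.2 -5.6
17 0.58 3.4 -6.1
18 0.44 2.5 -6.5
19 0.3 1.6 -6.8
20 0.16 0.6 -7.0
21 0.02 -0.3 -7.0
22 -0.12 -1.3 -6.9
23 -0.26 -2.3 -6.6
24 -0.4 -3.2 -6.2
25 -0.54 -4.0 -5.7
26 -0.68 -4.8 -5.1
27 -0.82 -5.4 -4.4
28 -0.96 -6.0 -3.6
29 -1.1 -6.4 -2.7
30 -1.24 -6.8 -1.8
31 -1.38 -6.9 -0.8
32 -1.52 -7.0 0.1
33 -1.66 -6.9 1.1
34 -1.8 -6.7 2.1
35 -1.94 -6.3 3.0
36 -2.08 -5.9 3.8
37 -2.22 -5.3 4.6
```

>>> jog_arm(series=[{"dx": -0.0005,"dy": 0,"dz": -0.03,"rx": 0,"ry": 0,"rz": 0,"gripper": 0.5},{"dx": 0,"dy": 0,"dz": -0.03,"rx": 0,"ry": 0,"rz": 0,"gripper": 0.5},{"dx": 0,"dy": 0,"dz": -0.022,"rx": 0,"ry": 0,"rz": 0,"gripper": 0.5},{"dx": 0,"dy": 0,"dz": 0,"rx": 0,"ry": 0,"rz": 0,"gripper": 0.1},{"dx": 0,"dy": 0,"dz": 0,"rx": 0,"ry": 0,"rz": 0,"gripper": 0.1},{"dx": 0,"dy": 0,"dz": 0,"rx": 0,"ry": 0,"rz": 0,"gripper": 0.1},{"dx": 0,"dy": 0,"dz": 0,"rx": 0,"ry": 0,"rz": 0,"gripper": 0.1},{"dx": 0,"dy": 0,"dz": 0,"rx": 0,"ry": 0,"rz": 0,"gripper": 0.1}])

```text
t: 21.1
eef_pos: [440.1, -143.9, 131.8]
tcp_rot: [-1.57, -0.001, 2.09]
ft_force: [-6.9, 3.4, 6.6]
opening: 0.202
```

>>> jog_arm(series=[{"dx": 0.0027,"dy": 0.0065,"dz": 0,"rx": 0,"ry": 0,"rz": -8,"gripper": 0.1},{"dx": 0.0035,"dy": 0.006,"dz": 0,"rx": 0,"ry": 0,"rz": -8,"gripper": 0.1},{"dx": 0.0044,"dy": 0.0055,"dz": 0,"rx": 0,"ry": 0,"rz": -8,"gripper": 0.1},{"dx": 0.0051,"dy": 0.0048,"dz": 0,"rx": 0,"ry": 0,"rz": -8,"gripper": 0.1},{"dx": 0.0057,"dy": 0.0041,"dz": 0,"rx": 0,"ry": 0,"rz": -8,"gripper": 0.1},{"dx": 0.0062,"dy": 0.0032,"dz": 0,"rx": 0,"ry": 0,"rz": -8,"gripper": 0.1},{"dx": 0.0066,"dy": 0.0023,"dz": 0,"rx": 0,"ry": 0,"rz": -8,"gripper": 0.1},{"dx": 0.0069,"dy": 0.0014,"dz": 0,"rx": 0,"ry": 0,"rz": -8,"gripper": 0.1},{"dx": 0.007,"dy": 0.0004,"dz": 0,"rx": 0,"ry": 0,"rz": -8,"gripper": 0.1},{"dx": 0.007,"dy": -0.0006,"dz": 0,"rx": 0,"ry": 0,"rz": -8,"gripper": 0.1},{"dx": 0.0068,"dy": -0.0015,"dz": 0,"rx": 0,"ry": 0,"rz": -8,"gripper": 0.1},{"dx": 0.0065,"dy": -0.0025,"dz": 0,"rx": 0,"ry": 0,"rz": -8,"gripper": 0.1}])

```text
t: 22.3
eef_pos: [509.1, -114.2, 131.8]
tcp_rot: [-1.57, 0.0, 0.409]
ft_force: [-4.5, 2.4, 2.5]
opening: 0.202
```

>>> jog_arm(series=[{"dx": 0.0061,"dy": -0.0034,"dz": 0,"rx": 0,"ry": 0,"rz": -8,"gripper": 0.1},{"dx": 0.0056,"dy": -0.0042,"dz": 0,"rx": 0,"ry": 0,"rz": -8,"gripper": 0.1},{"dx": 0.005,"dy": -0.0049,"dz": 0,"rx": 0,"ry": 0,"rz": -8,"gripper": 0.1},{"dx": 0.0042,"dy": -0.0056,"dz": 0,"rx": 0,"ry": 0,"rz": -8,"gripper": 0.1},{"dx": 0.0034,"dy": -0.0061,"dz": 0,"rx": 0,"ry": 0,"rz": -8,"gripper": 0.1},{"dx": 0.0025,"dy": -0.0065,"dz": 0,"rx": 0,"ry": 0,"rz": -8,"gripper": 0.1},{"dx": 0.0016,"dy": -0.0068,"dz": 0,"rx": 0,"ry": 0,"rz": -8,"gripper": 0.1},{"dx": 0.0006,"dy": -0.007,"dz": 0,"rx": 0,"ry": 0,"rz": -8,"gripper": 0.1},{"dx": -0.0003,"dy": -0.007,"dz": 0,"rx": 0,"ry": 0,"rz": -8,"gripper": 0.1},{"dx": -0.0013,"dy": -0.0069,"dz": 0,"rx": 0,"ry": 0,"rz": -8,"gripper": 0.1},{"dx": -0.0023,"dy": -0.0066,"dz": 0,"rx": 0,"ry": 0,"rz": -8,"gripper": 0.1},{"dx": -0.0032,"dy": -0.0062,"dz": 0,"rx": 0,"ry": 0,"rz": -8,"gripper": 0.1}])

```text
t: 23.5
eef_pos: [530.8, -185.5, 131.8]
tcp_rot: [-1.571, 0.001, -1.267]
ft_force: [-4.2, 7.1, 3.7]
opening: 0.203
```

```bash
python3 shot.py scene s4 230 190 350 280; python3 shot.py top t4 150 140 260 222
```

```text
23.5 [ 530.8 -185.5  131.8] [-1.5709e+00  1.0000e-03 -1.2666e+00] [-4.2  7.1  3.7] [-0.45  0.52  1.81  0.    0.81  0.81]
k 6.666666666666667
23.55 [ 530.4 -186.2  131.8] [-1.5712e+00  1.0000e-03 -1.2759e+00] [-3.6  4.4  3.2] [-0.46  0.52  1.81  0.    0.81  0.82]
k 7.2727272727272725
```

View pics/s4c.png

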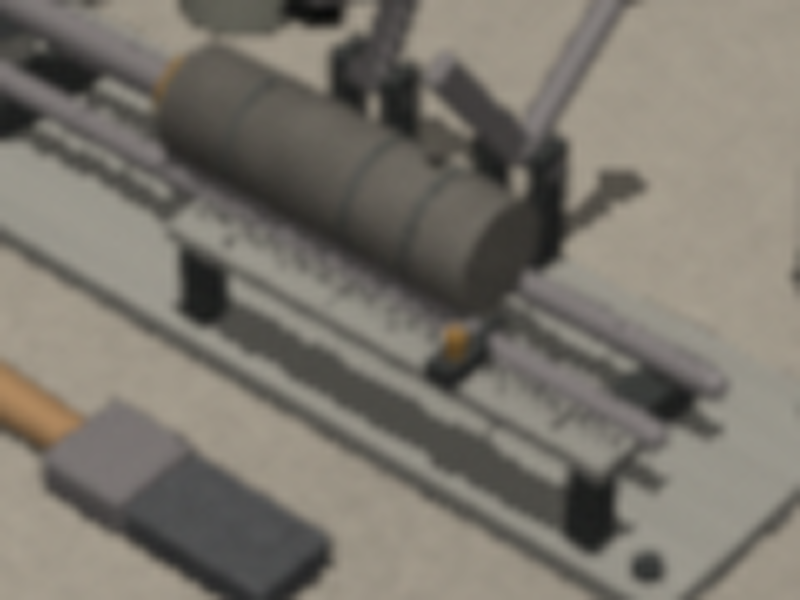

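View pics/t4c.png

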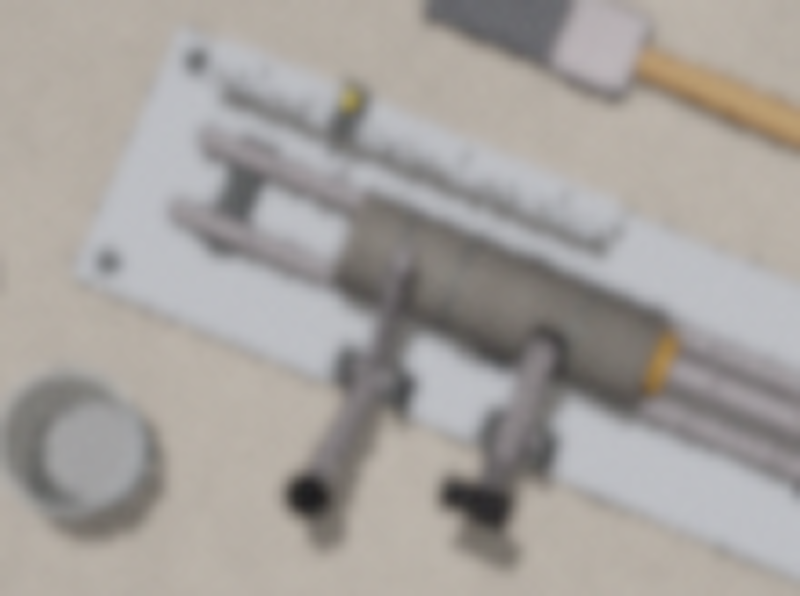

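Run:
```python
from h import *
cr=Cr(577.4,41.6,-.4296)
T=lambda u,v,z:cr.c(onz(fray("top",(150+u/7.273-.43,140+v/7.273-.43)),z)).round(1)
S=lambda u,v,z:cr.c(onz(fray("scene",(230+u/6.667-.43,190+v/6.667-.43)),z)).round(1)
print(T(368,192,60),T(338,270,60),"tip",T(340,145,64),T(345,120,64),"near bottle back",T(672,330,60))
print("S face centre",S(503,257,60),"tip",S(490,325,64))
print("wheel-predicted front:", 49.6-(0)+0)
```

```text
[ 22.6 109.9  60. ] [-15.6 108.3  60. ] tip [ 37.1 129.7  64. ] [ 48.6 132.2  64. ] near bottle back [ 18.5 -42.7  60. ]
S face centre [  0.6 108.7  60. ] tip [ 36.8 131.4  64. ]
wheel-predicted front: 49.6
```

>>> jog_arm(series=[{"dx": -0.004,"dy": -0.0057,"dz": 0,"rx": 0,"ry": 0,"rz": -8,"gripper": 0.1},{"dx": -0.0048,"dy": -0.0051,"dz": 0,"rx": 0,"ry": 0,"rz": -8,"gripper": 0.1},{"dx": -0.0054,"dy": -0.0044,"dz": 0,"rx": 0,"ry": 0,"rz": -8,"gripper": 0.1},{"dx": -0.006,"dy": -0.0036,"dz": 0,"rx": 0,"ry": 0,"rz": -8,"gripper": 0.1},{"dx": -0.0064,"dy": -0.0027,"dz": 0,"rx": 0,"ry": 0,"rz": -8,"gripper": 0.1},{"dx": -0.0068,"dy": -0.0018,"dz": 0,"rx": 0,"ry": 0,"rz": -8,"gripper": 0.1},{"dx": -0.0069,"dy": -0.0008,"dz": 0,"rx": 0,"ry": 0,"rz": -8,"gripper": 0.1},{"dx": -0.007,"dy": 0.0001,"dz": 0,"rx": 0,"ry": 0,"rz": -8,"gripper": 0.1},{"dx": -0.0069,"dy": 0.0011,"dz": 0,"rx": 0,"ry": 0,"rz": -8,"gripper": 0.1},{"dx": -0.0067,"dy": 0.0021,"dz": 0,"rx": 0,"ry": 0,"rz": -8,"gripper": 0.1},{"dx": -0.0063,"dy": 0.003,"dz": 0,"rx": 0,"ry": 0,"rz": -8,"gripper": 0.1},{"dx": -0.0059,"dy": 0.0038,"dz": 0,"rx": 0,"ry": 0,"rz": -8,"gripper": 0.1}])

```text
t: 24.8
eef_pos: [458.1, -200.2, 131.8]
tcp_rot: [-1.57, 0.001, -2.942]
ft_force: [1.7, 1.4, -0.2]
opening: 0.204
```

>>> jog_arm(series=[{"dx": 0,"dy": 0,"dz": 0,"rx": 0,"ry": 0,"rz": 0,"gripper": 0.1}])

```text
t: 24.9
eef_pos: [457.9, -200.0, 131.8]
tcp_rot: [-1.57, 0.0, -2.938]
ft_force: [-2.4, -0.9, 3.1]
opening: 0.202
```

>>> jog_arm(series=[{"dx": 0,"dy": 0,"dz": 0,"rx": 0,"ry": 0,"rz": 0,"gripper": 0.5},{"dx": 0,"dy": 0,"dz": 0,"rx": 0,"ry": 0,"rz": 0,"gripper": 0.5},{"dx": 0,"dy": 0,"dz": 0,"rx": 0,"ry": 0,"rz": 0,"gripper": 0.5},{"dx": 0,"dy": 0,"dz": 0.02,"rx": 0,"ry": 0,"rz": 0,"gripper": 0.5},{"dx": 0,"dy": 0,"dz": 0.035,"rx": 0,"ry": 0,"rz": 0,"gripper": 0.5},{"dx": 0,"dy": 0,"dz": 0.035,"rx": 0,"ry": 0,"rz": 8.2,"gripper": 0.5},{"dx": 0,"dy": 0,"dz": 0.035,"rx": 0,"ry": 0,"rz": 8.2,"gripper": 0.5},{"dx": 0,"dy": 0,"dz": 0,"rx": 0,"ry": 0,"rz": 8.2,"gripper": 0.5},{"dx": 0.01,"dy": 0.014,"dz": 0,"rx": 0,"ry": 0,"rz": 8.2,"gripper": 0.5},{"dx": 0.01,"dy": 0.014,"dz": 0,"rx": 0,"ry": 0,"rz": 8.2,"gripper": 0.5},{"dx": 0.01,"dy": 0.014,"dz": 0,"rx": 0,"ry": 0,"rz": 8.2,"gripper": 0.5},{"dx": 0.01,"dy": 0.014,"dz": 0,"rx": 0,"ry": 0,"rz": 8.2,"gripper": 0.5}])

```text
t: 26.1
eef_pos: [498.7, -143.6, 255.8]
tcp_rot: [-1.571, -0.0, -1.926]
ft_force: [0.2, -0.2, -0.2]
opening: 0.497
```

>>> jog_arm(series=[{"dx": 0.013,"dy": 0.019,"dz": 0,"rx": 0,"ry": 0,"rz": 8.2,"gripper": 0.5},{"dx": 0.013,"dy": 0.019,"dz": 0,"rx": 0,"ry": 0,"rz": 8.2,"gripper": 0.5},{"dx": 0.013,"dy": 0.019,"dz": 0,"rx": 0,"ry": 0,"rz": 8.2,"gripper": 0.5},{"dx": 0.013,"dy": 0.019,"dz": 0,"rx": 0,"ry": 0,"rz": 8.2,"gripper": 0.5},{"dx": 0.013,"dy": 0.019,"dz": 0,"rx": 0,"ry": 0,"rz": 8.2,"gripper": 0.5},{"dx": 0.013,"dy": 0.019,"dz": 0,"rx": 0,"ry": 0,"rz": 8.2,"gripper": 0.5},{"dx": 0.013,"dy": 0.019,"dz": 0,"rx": 0,"ry": 0,"rz": 8.2,"gripper": 0.5},{"dx": 0.013,"dy": 0.019,"dz": 0,"rx": 0,"ry": 0,"rz": 8.2,"gripper": 0.5},{"dx": 0.013,"dy": 0.018,"dz": 0,"rx": 0,"ry": 0,"rz": 8.2,"gripper": 0.5},{"dx": 0.013,"dy": 0.018,"dz": 0,"rx": 0,"ry": 0,"rz": 8.2,"gripper": 0.5},{"dx": 0.013,"dy": 0.018,"dz": 0,"rx": 0,"ry": 0,"rz": 8.2,"gripper": 0.5},{"dx": 0.013,"dy": 0.018,"dz": 0,"rx": 0,"ry": 0,"rz": 8.2,"gripper": 0.5}])

```text
t: 27.3
eef_pos: [654.8, 80.8, 255.5]
tcp_rot: [-1.571, 0.0, -0.209]
ft_force: [0.4, -0.9, -0.2]
opening: 0.501
```

>>> jog_arm(series=[{"dx": 0,"dy": 0,"dz": 0,"rx": 0,"ry": 0,"rz": 8.2,"gripper": 0.5},{"dx": 0,"dy": 0,"dz": 0,"rx": 0,"ry": 0,"rz": 8.2,"gripper": 0.5},{"dx": 0,"dy": 0,"dz": 0,"rx": 0,"ry": 0,"rz": 8.2,"gripper": 0.5},{"dx": 0,"dy": 0,"dz": 0,"rx": 0,"ry": 0,"rz": 0,"gripper": 0.5}])

```text
t: 27.7
eef_pos: [654.3, 80.0, 255.5]
tcp_rot: [-1.571, 0.0, 0.217]
ft_force: [-0.2, -0.8, -0.4]
opening: 0.496
```

```bash
python3 shot.py wrist w13
```

```text
27.7 [654.3  80.  255.5] [-1.5707e+00  3.0000e-04  2.1660e-01] [-0.2 -0.8 -0.4] [ 0.02  0.52  1.43  0.    1.2  -0.2 ]
```

View pics/w13.png

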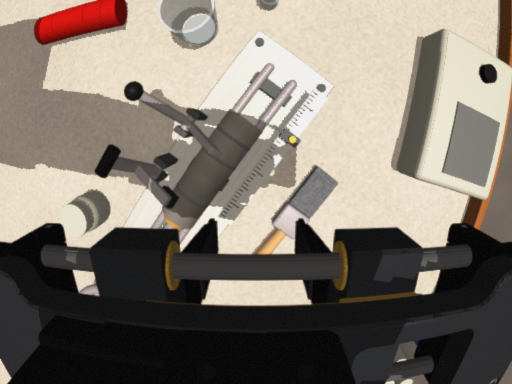

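```bash
python3 -c "
import cv2
a=cv2.imread('pics/w13.png')[85:185,190:320];a=cv2.convertScaleAbs(a,alpha=1.5,beta=10);cv2.imwrite('pics/w13c.png',cv2.resize(a,None,fx=6,fy=6,interpolation=cv2.INTER_CUBIC))"
```

View pics/w13c.png

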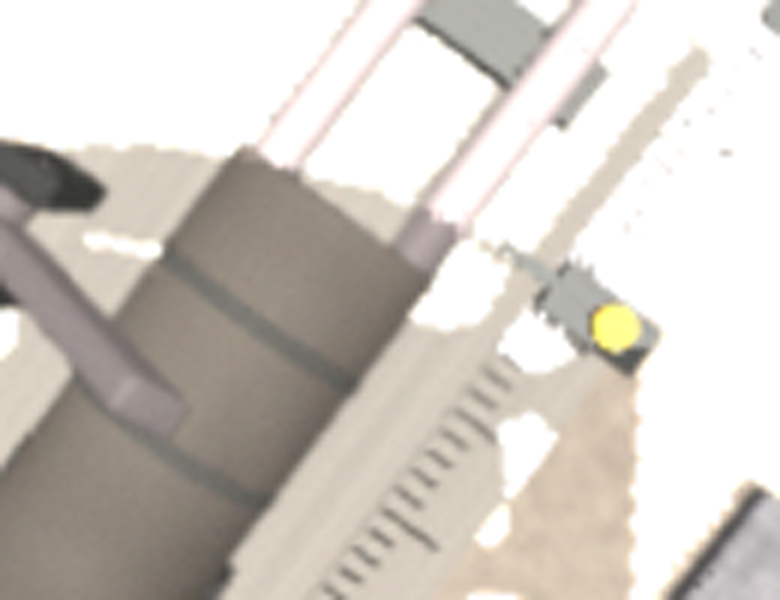

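```bash
python3 -c "
import cv2
a=cv2.imread('pics/w13.png')[105:150,250:305];cv2.imwrite('pics/w13d.png',cv2.resize(a,None,fx=13,fy=13,interpolation=cv2.INTER_NEAREST))"
```

```text
(no output)
```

View pics/w13d.png

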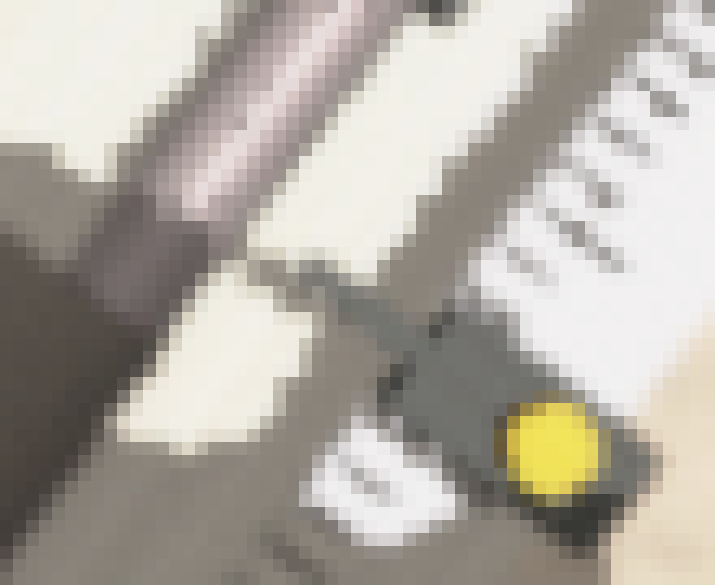

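Run:
```python
from h import *
cr=Cr(577.4,41.6,-.4296);P=L("w13");W=lambda u,v,z:cr.c(onz(wray((u,v),*P),z)).round(1)
print("tip",W(268.3,124.9,64),"R corner",W(261.4,129.9,60),W(261.4,129.9,64),"L corner",W(230.7,109.2,60),"mid top",W(246.3,119.7,84))
print("cam",cr.c(wray((256,196),*P)[0]))
```

```text
tip [ 24.5 127.1  64. ] R corner [ 21.8 117.6  60. ] [ 21.7 117.6  64. ] L corner [-22.  115.6  60. ] mid top [  1.1 116.7  84. ]
cam [ 12.82293291 118.85332576 413.69338981]
```

>>> jog_arm(series=[{"dx": -0.0245,"dy": -0.035,"dz": 0,"rx": 0,"ry": 0,"rz": 0,"gripper": 0.5},{"dx": -0.0245,"dy": -0.035,"dz": 0,"rx": 0,"ry": 0,"rz": 0,"gripper": 0.5},{"dx": -0.0245,"dy": -0.035,"dz": 0,"rx": 0,"ry": 0,"rz": 0,"gripper": 0.5},{"dx": -0.0245,"dy": -0.035,"dz": 0,"rx": 0,"ry": 0,"rz": 0,"gripper": 0.5},{"dx": -0.0245,"dy": -0.035,"dz": 0,"rx": 0,"ry": 0,"rz": 0,"gripper": 0.5},{"dx": -0.0245,"dy": -0.035,"dz": 0,"rx": 0,"ry": 0,"rz": 0,"gripper": 0.5},{"dx": -0.0245,"dy": -0.035,"dz": 0,"rx": 0,"ry": 0,"rz": 0,"gripper": 0.5},{"dx": -0.0245,"dy": -0.035,"dz": 0,"rx": 0,"ry": 0,"rz": 0,"gripper": 0.5},{"dx": 0,"dy": 0,"dz": -0.03,"rx": 0,"ry": 0,"rz": 0,"gripper": 0.5},{"dx": 0,"dy": 0,"dz": 0,"rx": 0,"ry": 0,"rz": 0,"gripper": 0.5}])

```text
t: 28.75
eef_pos: [456.7, -200.4, 223.7]
tcp_rot: [-1.568, 0.003, 0.207]
ft_force: [-0.7, -0.0, -0.0]
opening: 0.5
```

```bash
python3 shot.py wrist w14 180 120 330 240
python3 - <<'E'
import numpy as np
t=-2.19-np.arange(0,14)*.1455
for i,(a,b) in enumerate(zip(t[:-1],t[1:])):print(i+1,round(a,2),*np.round(50*np.array([np.cos(b)-np.cos(a),np.sin(b)-np.sin(a)]),1))
E
```

```text
28.75 [ 456.7 -200.4  223.7] [-1.568   0.0028  0.2074] [-0.7 -0.  -0. ] [-0.55  0.32  1.86  0.    0.97 -0.75]
k 5.0
1 -2.19 -5.6 4.6
2 -2.34 -4.9 5.4
3 -2.48 -4.0 6.0
4 -2.63 -3.1 6.6
5 -2.77 -2.1 7.0
6 -2.92 -1.1 7.2
7 -3.06 -0.0 7.3
8 -3.21 1.0 7.2
9 -3.35 2.0 7.0
10 -3.5 3.0 6.6
11 -3.64 4.0 6.1
12 -3.79 4.8 5.5
13 -3.94 5.5 4.7
```

View pics/w14c.png

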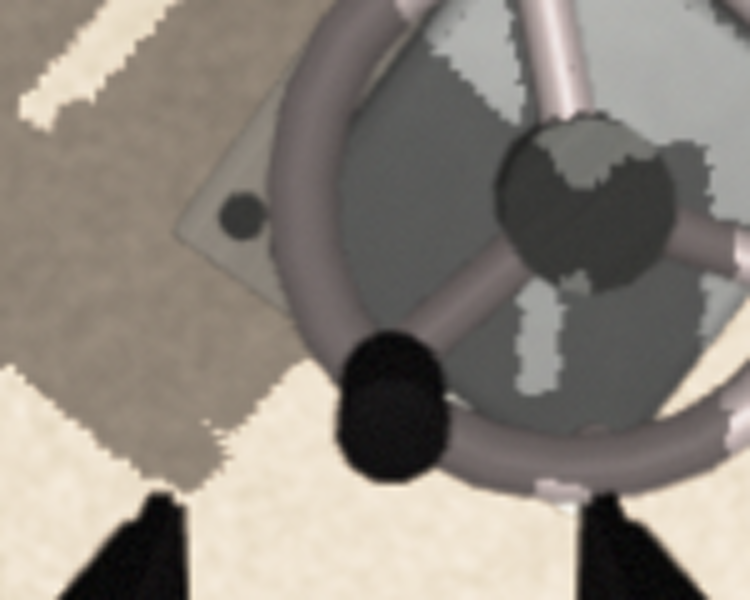

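>>> jog_arm(series=[{"dx": 0.001,"dy": 0.0004,"dz": -0.03,"rx": 0,"ry": 0,"rz": 0,"gripper": 0.5},{"dx": 0,"dy": 0,"dz": -0.033,"rx": 0,"ry": 0,"rz": 0,"gripper": 0.5},{"dx": 0,"dy": 0,"dz": -0.031,"rx": 0,"ry": 0,"rz": 0,"gripper": 0.5},{"dx": 0,"dy": 0,"dz": 0,"rx": 0,"ry": 0,"rz": 0,"gripper": 0.1},{"dx": 0,"dy": 0,"dz": 0,"rx": 0,"ry": 0,"rz": 0,"gripper": 0.1},{"dx": 0,"dy": 0,"dz": 0,"rx": 0,"ry": 0,"rz": 0,"gripper": 0.1},{"dx": 0,"dy": 0,"dz": 0,"rx": 0,"ry": 0,"rz": 0,"gripper": 0.1},{"dx": 0,"dy": 0,"dz": 0,"rx": 0,"ry": 0,"rz": 0,"gripper": 0.1}])

```text
t: 29.6
eef_pos: [458.8, -200.6, 133.4]
tcp_rot: [-1.573, 0.0, 0.214]
ft_force: [-8.6, -7.9, 7.6]
opening: 0.205
```

>>> jog_arm(series=[{"dx": -0.0056,"dy": 0.0046,"dz": 0,"rx": 0,"ry": 0,"rz": -8.3,"gripper": 0.1},{"dx": -0.0049,"dy": 0.0054,"dz": 0,"rx": 0,"ry": 0,"rz": -8.3,"gripper": 0.1},{"dx": -0.004,"dy": 0.006,"dz": 0,"rx": 0,"ry": 0,"rz": -8.3,"gripper": 0.1},{"dx": -0.0031,"dy": 0.0066,"dz": 0,"rx": 0,"ry": 0,"rz": -8.3,"gripper": 0.1},{"dx": -0.0021,"dy": 0.007,"dz": 0,"rx": 0,"ry": 0,"rz": -8.3,"gripper": 0.1},{"dx": -0.0011,"dy": 0.0072,"dz": 0,"rx": 0,"ry": 0,"rz": -8.3,"gripper": 0.1},{"dx": 0,"dy": 0.0073,"dz": 0,"rx": 0,"ry": 0,"rz": -8.3,"gripper": 0.1},{"dx": 0.001,"dy": 0.0072,"dz": 0,"rx": 0,"ry": 0,"rz": -8.3,"gripper": 0.1},{"dx": 0.002,"dy": 0.007,"dz": 0,"rx": 0,"ry": 0,"rz": -8.3,"gripper": 0.1},{"dx": 0.003,"dy": 0.0066,"dz": 0,"rx": 0,"ry": 0,"rz": -8.3,"gripper": 0.1},{"dx": 0,"dy": 0,"dz": 0,"rx": 0,"ry": 0,"rz": 0,"gripper": 0.1}])

```text
t: 30.7
eef_pos: [444.3, -134.3, 133.3]
tcp_rot: [-1.57, -0.001, -1.241]
ft_force: [-6.8, -0.2, 9.6]
opening: 0.201
```

```bash
python3 shot.py scene s5 230 190 350 280; python3 shot.py top t5 150 140 260 222
```

```text
30.7 [ 444.3 -134.3  133.3] [-1.5704e+00 -7.0000e-04 -1.2408e+00] [-6.8 -0.2  9.6] [-0.44  0.4   2.04 -0.    0.7   0.81]
k 6.666666666666667
30.75 [ 444.2 -134.5  133.3] [-1.5705e+00 -6.0000e-04 -1.2368e+00] [-6.4 -0.2  9.9] [-0.44  0.4   2.04 -0.    0.7   0.8 ]
k 7.2727272727272725
```

View pics/s5c.png

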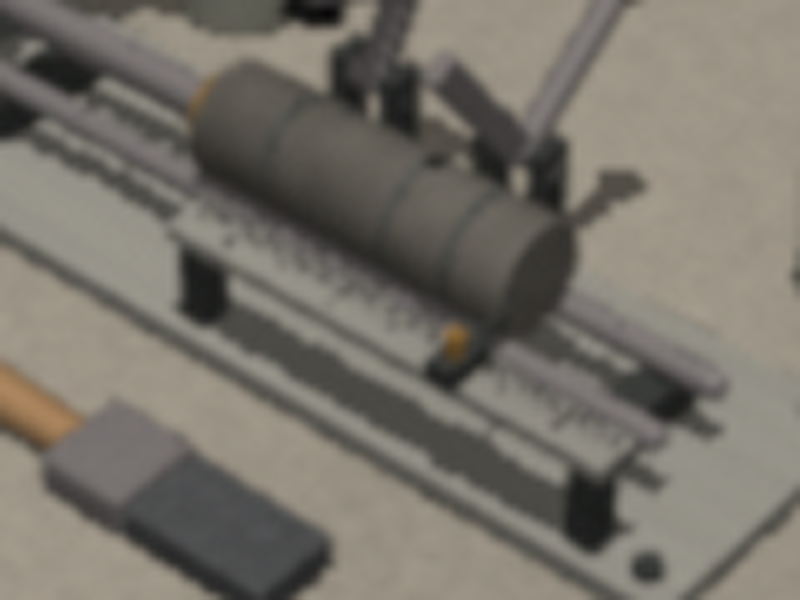

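View pics/t5c.png

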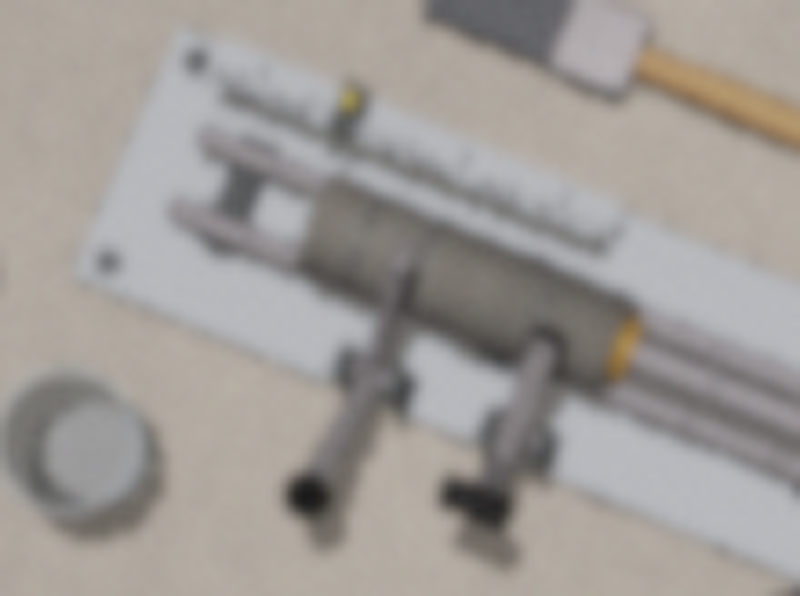

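Run:
```python
from h import *
cr=Cr(577.4,41.6,-.4296)
T=lambda u,v,z:cr.c(onz(fray("top",(150+u/7.273-.43,140+v/7.273-.43)),z)).round(1)
S=lambda u,v,z:cr.c(onz(fray("scene",(230+u/6.667-.43,190+v/6.667-.43)),z)).round(1)
print(T(333,181,60),T(302,257,60),"tip",T(338,150,64),T(345,120,64))
print("S face centre",S(542,273,60),"tip",S(490,325,64))
a=cv2.imread("pics/t5.png")[150:175,185:207];b=cv2.imread("pics/s5.png")[225:250,290:325]
cv2.imwrite("pics/t5d.png",np.hstack([cv2.resize(x,None,fx=f,fy=f,interpolation=cv2.INTER_NEAREST)[:400] for x,f in((a,16),(b,16))][:2]))
```

```text
[ 21.1 126.7  60. ] [-16.5 125.7  60. ] tip [ 34.7 129.6  64. ] [ 48.6 132.2  64. ]
S face centre [ -1.6 124.7  60. ] tip [ 36.8 131.4  64. ]
```

View pics/t5d.png

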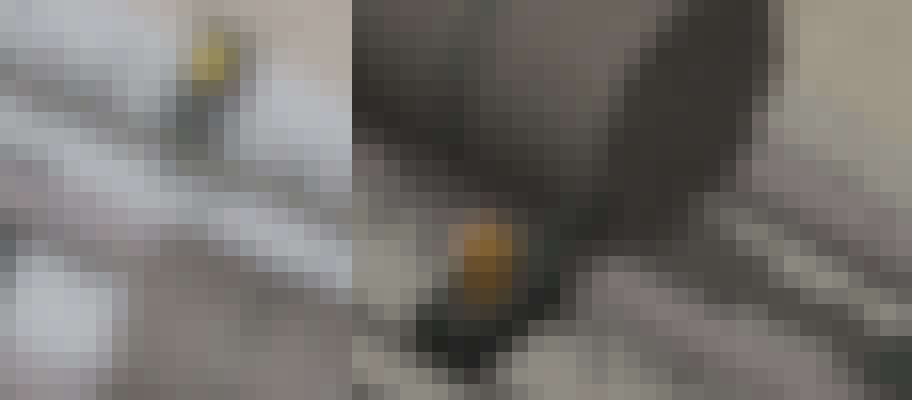

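>>> jog_arm(series=[{"dx": 0,"dy": 0,"dz": 0,"rx": 0,"ry": 0,"rz": 0,"gripper": 0.5},{"dx": 0,"dy": 0,"dz": 0,"rx": 0,"ry": 0,"rz": 0,"gripper": 0.5},{"dx": 0,"dy": 0,"dz": 0,"rx": 0,"ry": 0,"rz": 0,"gripper": 0.5},{"dx": 0,"dy": 0,"dz": 0.02,"rx": 0,"ry": 0,"rz": 0,"gripper": 0.5},{"dx": 0,"dy": 0,"dz": 0.03,"rx": 0,"ry": 0,"rz": 0,"gripper": 0.5},{"dx": 0,"dy": 0,"dz": 0.035,"rx": 0,"ry": 0,"rz": 0,"gripper": 0.5},{"dx": 0.016,"dy": 0.035,"dz": 0,"rx": 0,"ry": 0,"rz": -7.2,"gripper": 0.5},{"dx": 0.016,"dy": 0.035,"dz": 0,"rx": 0,"ry": 0,"rz": -7.2,"gripper": 0.5},{"dx": 0.016,"dy": 0.035,"dz": 0,"rx": 0,"ry": 0,"rz": -7.2,"gripper": 0.5},{"dx": 0.016,"dy": 0.035,"dz": 0,"rx": 0,"ry": 0,"rz": -7.2,"gripper": 0.5},{"dx": 0.016,"dy": 0.035,"dz": 0,"rx": 0,"ry": 0,"rz": -7.2,"gripper": 0.5},{"dx": 0.016,"dy": 0.035,"dz": 0,"rx": 0,"ry": 0,"rz": -7.2,"gripper": 0.5}])

```text
t: 32.0
eef_pos: [540.9, 76.8, 216.9]
tcp_rot: [-1.571, 0.0, -1.995]
ft_force: [-0.5, -0.8, 0.7]
opening: 0.5
```

>>> jog_arm(series=[{"dx": 0.016,"dy": 0.035,"dz": 0,"rx": 0,"ry": 0,"rz": 0,"gripper": 0.5},{"dx": 0.016,"dy": 0.035,"dz": 0,"rx": 0,"ry": 0,"rz": 0,"gripper": 0.5},{"dx": 0.015,"dy": 0.032,"dz": 0,"rx": 0,"ry": 0,"rz": 0,"gripper": 0.5},{"dx": 0,"dy": 0,"dz": 0,"rx": 0,"ry": 0,"rz": 0,"gripper": 0.5},{"dx": 0,"dy": 0,"dz": 0,"rx": 0,"ry": 0,"rz": 0,"gripper": 0.5}])

```text
t: 32.5
eef_pos: [587.1, 177.7, 216.3]
tcp_rot: [-1.571, -0.001, -1.988]
ft_force: [0.4, 0.1, -0.4]
opening: 0.501
```

```bash
python3 shot.py wrist w15
```

```text
32.5 [587.1 177.7 216.3] [-1.5714e+00 -6.0000e-04 -1.9880e+00] [ 0.4  0.1 -0.4] [ 0.19  0.48  1.6  -0.    1.06  2.17]
```

View pics/w15.png

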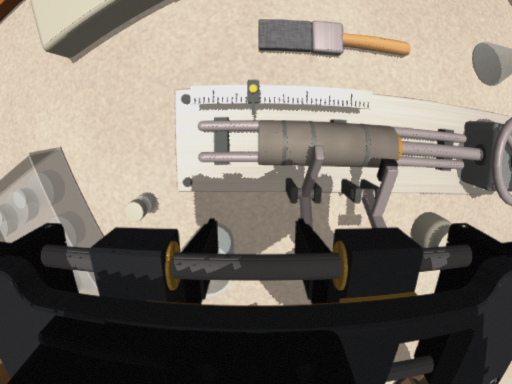

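```bash
python3 -c "
import cv2
a=cv2.imread('pics/w15.png')[75:175,215:315];cv2.imwrite('pics/w15c.png',cv2.resize(a,None,fx=6,fy=6,interpolation=cv2.INTER_CUBIC))"
```

```text
(no output)
```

View pics/w15c.png

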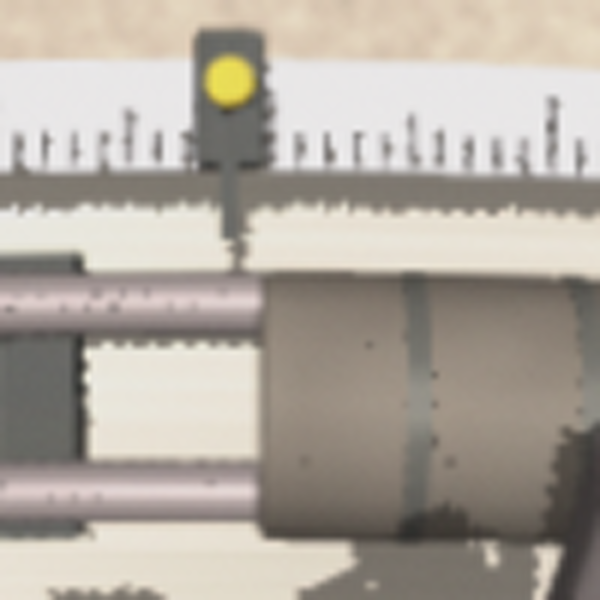

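Run:
```python
from h import *
cr=Cr(577.4,41.6,-.4296);P=L("w15");W=lambda u,v,z:cr.c(onz(wray((215+u/6-.42,75+v/6-.42),*P),z)).round(2)
for p in((232,237,64),(233,225,64),(236,262,64),(231,200,64),(229,80,64)):print("tip?",W(*p))
for p in((265,277,60),(265,300,75),(262,400,84),(259,450,84),(262,535,60)):print("front",W(*p))
print("cam",cr.c(wray((256,196),*P)[0]))
for p in((5,275),(5,460)): pass
# rail direction check
print("rails",W(0,301,40),W(240,301,40))
```

```text
tip? [ 29.29 129.94  64.  ]
tip? [ 31.38 129.79  64.  ]
tip? [ 24.94 129.2   64.  ]
tip? [ 35.74 130.19  64.  ]
tip? [ 56.79 130.79  64.  ]
front [ 22.44 124.13  60.  ]
front [ 18.4  124.22  75.  ]
front [  2.1  124.57  84.  ]
front [ -6.09 124.95  84.  ]
front [-23.29 124.03  60.  ]
cam [ 18.60143769 127.0618923  374.48782526]
rails [ 18.08 173.39  40.  ] [ 18.13 128.53  40.  ]
```

>>> jog_arm(series=[{"dx": -0.0159,"dy": -0.0347,"dz": 0,"rx": 0,"ry": 0,"rz": 0,"gripper": 0.5},{"dx": -0.0159,"dy": -0.0347,"dz": 0,"rx": 0,"ry": 0,"rz": 0,"gripper": 0.5},{"dx": -0.0159,"dy": -0.0347,"dz": 0,"rx": 0,"ry": 0,"rz": 0,"gripper": 0.5},{"dx": -0.0159,"dy": -0.0347,"dz": 0,"rx": 0,"ry": 0,"rz": 0,"gripper": 0.5},{"dx": -0.0159,"dy": -0.0347,"dz": 0,"rx": 0,"ry": 0,"rz": 0,"gripper": 0.5},{"dx": -0.0159,"dy": -0.0347,"dz": 0,"rx": 0,"ry": 0,"rz": 0,"gripper": 0.5},{"dx": -0.0159,"dy": -0.0347,"dz": 0,"rx": 0,"ry": 0,"rz": 0,"gripper": 0.5},{"dx": -0.0159,"dy": -0.0347,"dz": 0,"rx": 0,"ry": 0,"rz": 0,"gripper": 0.5},{"dx": -0.0157,"dy": -0.0345,"dz": 0,"rx": 0,"ry": 0,"rz": 0,"gripper": 0.5},{"dx": 0,"dy": 0,"dz": 0,"rx": 0,"ry": 0,"rz": 0,"gripper": 0.5},{"dx": 0,"dy": 0,"dz": 0,"rx": 0,"ry": 0,"rz": 0,"gripper": 0.5}])

```text
t: 33.65
eef_pos: [443.7, -135.9, 217.1]
tcp_rot: [-1.57, -0.0, -1.993]
ft_force: [-0.0, 1.0, -0.0]
opening: 0.502
```

```bash
python3 shot.py wrist w16 180 120 330 240
python3 - <<'E'
import numpy as np
t=2.6-np.arange(0,14)*.133
for i,(a,b) in enumerate(zip(t[:-1],t[1:])):print(i+1,round(a,2),*np.round(50*np.array([np.cos(b)-np.cos(a),np.sin(b)-np.sin(a)]),1))
E
```

```text
33.65 [ 443.7 -135.9  217.1] [-1.5704 -0.     -1.9926] [-0.  1. -0.] [-0.44  0.27  1.95 -0.    0.92  1.55]
k 5.0
1 2.6 3.8 5.5
2 2.47 4.5 4.9
3 2.33 5.1 4.3
4 2.2 5.6 3.6
5 2.07 6.0 2.8
6 1.94 6.4 1.9
7 1.8 6.6 1.1
8 1.67 6.6 0.2
9 1.54 6.6 -0.7
10 1.4 6.5 -1.5
11 1.27 6.2 -2.4
12 1.14 5.8 -3.2
13 1.0 5.4 -3.9
```

View pics/w16c.png

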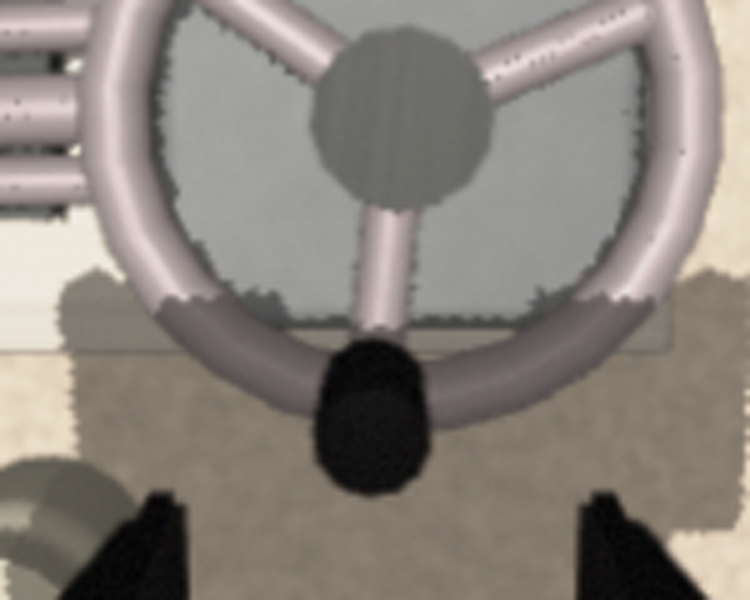

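>>> jog_arm(series=[{"dx": 0.0005,"dy": 0.001,"dz": -0.03,"rx": 0,"ry": 0,"rz": 0,"gripper": 0.5},{"dx": 0,"dy": 0,"dz": -0.03,"rx": 0,"ry": 0,"rz": 0,"gripper": 0.5},{"dx": 0,"dy": 0,"dz": -0.026,"rx": 0,"ry": 0,"rz": 0,"gripper": 0.5},{"dx": 0,"dy": 0,"dz": 0,"rx": 0,"ry": 0,"rz": 0,"gripper": 0.1},{"dx": 0,"dy": 0,"dz": 0,"rx": 0,"ry": 0,"rz": 0,"gripper": 0.1},{"dx": 0,"dy": 0,"dz": 0,"rx": 0,"ry": 0,"rz": 0,"gripper": 0.1},{"dx": 0,"dy": 0,"dz": 0,"rx": 0,"ry": 0,"rz": 0,"gripper": 0.1},{"dx": 0,"dy": 0,"dz": 0,"rx": 0,"ry": 0,"rz": 0,"gripper": 0.1}])

```text
t: 34.5
eef_pos: [445.5, -134.0, 131.9]
tcp_rot: [-1.569, -0.0, -1.989]
ft_force: [-0.9, 1.7, 8.1]
opening: 0.206
```

>>> jog_arm(series=[{"dx": 0.0038,"dy": 0.0055,"dz": 0,"rx": 0,"ry": 0,"rz": -7.6,"gripper": 0.1},{"dx": 0.0045,"dy": 0.0049,"dz": 0,"rx": 0,"ry": 0,"rz": -7.6,"gripper": 0.1},{"dx": 0.0051,"dy": 0.0043,"dz": 0,"rx": 0,"ry": 0,"rz": -7.6,"gripper": 0.1},{"dx": 0.0056,"dy": 0.0036,"dz": 0,"rx": 0,"ry": 0,"rz": -7.6,"gripper": 0.1},{"dx": 0.006,"dy": 0.0028,"dz": 0,"rx": 0,"ry": 0,"rz": -7.6,"gripper": 0.1},{"dx": 0.0064,"dy": 0.0019,"dz": 0,"rx": 0,"ry": 0,"rz": -7.6,"gripper": 0.1},{"dx": 0.0066,"dy": 0.0011,"dz": 0,"rx": 0,"ry": 0,"rz": -7.6,"gripper": 0.1},{"dx": 0,"dy": 0,"dz": 0,"rx": 0,"ry": 0,"rz": 0,"gripper": 0.1}])

```text
t: 35.3
eef_pos: [483.8, -110.3, 131.9]
tcp_rot: [-1.569, 0.001, -2.923]
ft_force: [-4.1, -3.7, 8.5]
opening: 0.201
```

>>> jog_arm(series=[{"dx": 0,"dy": 0,"dz": 0,"rx": 0,"ry": 0,"rz": 0,"gripper": 0.5},{"dx": 0,"dy": 0,"dz": 0,"rx": 0,"ry": 0,"rz": 0,"gripper": 0.5},{"dx": 0,"dy": 0,"dz": 0,"rx": 0,"ry": 0,"rz": 0,"gripper": 0.5},{"dx": 0,"dy": 0,"dz": 0.02,"rx": 0,"ry": 0,"rz": 0,"gripper": 0.5},{"dx": 0,"dy": 0,"dz": 0.03,"rx": 0,"ry": 0,"rz": 0,"gripper": 0.5},{"dx": 0,"dy": 0,"dz": 0.035,"rx": 0,"ry": 0,"rz": 0,"gripper": 0.4},{"dx": 0.013,"dy": 0.036,"dz": 0,"rx": 0,"ry": 0,"rz": 7.6,"gripper": 0.3},{"dx": 0.013,"dy": 0.036,"dz": 0,"rx": 0,"ry": 0,"rz": 7.6,"gripper": 0.3},{"dx": 0.013,"dy": 0.036,"dz": 0,"rx": 0,"ry": 0,"rz": 7.6,"gripper": 0.3},{"dx": 0.013,"dy": 0.036,"dz": 0,"rx": 0,"ry": 0,"rz": 7.6,"gripper": 0.2},{"dx": 0.013,"dy": 0.036,"dz": 0,"rx": 0,"ry": 0,"rz": 7.6,"gripper": 0.1},{"dx": 0.013,"dy": 0.036,"dz": 0,"rx": 0,"ry": 0,"rz": 7.6,"gripper": 0}])

```text
t: 36.5
eef_pos: [561.2, 107.9, 215.8]
tcp_rot: [-1.571, -0.0, -2.116]
ft_force: [0.5, -0.0, -0.7]
opening: 0.107
```

>>> jog_arm(series=[{"dx": 0.013,"dy": 0.036,"dz": 0,"rx": 0,"ry": 0,"rz": 7.6,"gripper": 0},{"dx": 0.013,"dy": 0.036,"dz": 0,"rx": 0,"ry": 0,"rz": 0,"gripper": 0},{"dx": 0,"dy": 0,"dz": 0,"rx": 0,"ry": 0,"rz": 0,"gripper": 0},{"dx": 0,"dy": 0,"dz": 0,"rx": 0,"ry": 0,"rz": 0,"gripper": 0}])

```text
t: 36.9
eef_pos: [586.6, 178.7, 215.3]
tcp_rot: [-1.572, -0.001, -1.988]
ft_force: [0.0, -0.3, 0.7]
opening: 0.003
```

```bash
python3 shot.py wrist w17 215 75 315 175
```

```text
36.9 [586.6 178.7 215.3] [-1.5715e+00 -7.0000e-04 -1.9880e+00] [ 0.  -0.3  0.7] [ 0.19  0.48  1.6  -0.    1.06  2.18]
k 6.0
```

View pics/w17c.png

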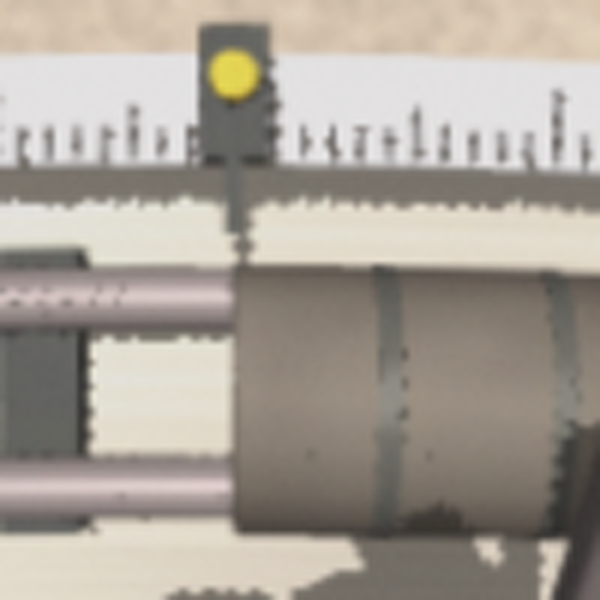

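View pics/w17.png

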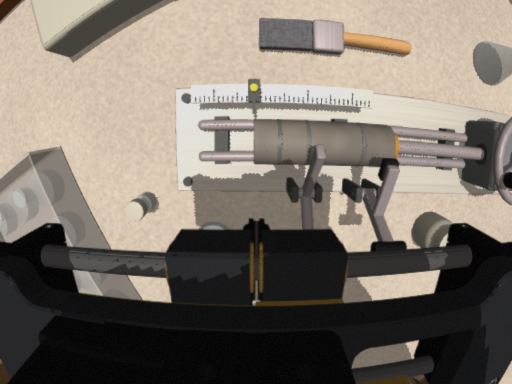

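Run:
```python
from h import *
cr=Cr(577.4,41.6,-.4296);P=L("w17");W=lambda u,v,z:cr.c(onz(wray((215+u/6-.42,75+v/6-.42),*P),z)).round(2)
for p in((235,232,64),(235,220,64),(232,195,64)):print("tip?",W(*p))
for p in((238,270,60),(236,400,84),(235,531,60)):print("front",W(*p))
g=Cr(577.4,41.6,-.4296)
for y in(3,):
  for j in(.3,.5,.55): print("grip j",j,g.w([-55-82*np.sin(j),y,60+82*np.cos(j)]))
print("closed",g.w([-55,3,142]), "now",g.c(P[0]))
```

```text
tip? [ 29.22 130.14  64.  ]
tip? [ 31.3  130.17  64.  ]
tip? [ 35.64 130.73  64.  ]
front [ 22.69 129.57  60.  ]
front [  1.2 129.5  84. ]
front [-23.4  129.54  60.  ]
grip j 0.3 [506.61654398  77.32836801 138.33759211]
grip j 0.5 [492.90661134  83.60939513 131.96177008]
grip j 0.55 [489.68150169  85.08693712 129.90701081]
closed [528.64723816  67.23529233 142.        ] now [-48.71163135 128.50241132 215.2917613 ]
```

>>> jog_arm(series=[{"dx": -0.0303,"dy": -0.021,"dz": 0,"rx": 0,"ry": 0,"rz": 0,"gripper": 0},{"dx": -0.0303,"dy": -0.021,"dz": 0,"rx": 0,"ry": 0,"rz": 0,"gripper": 0},{"dx": -0.0303,"dy": -0.021,"dz": 0,"rx": 0,"ry": 0,"rz": 0,"gripper": 0},{"dx": -0.0304,"dy": -0.021,"dz": 0,"rx": 0,"ry": 0,"rz": 0,"gripper": 0},{"dx": 0,"dy": 0,"dz": -0.02,"rx": 0,"ry": 0,"rz": 0,"gripper": 0},{"dx": 0,"dy": 0,"dz": 0,"rx": 0,"ry": 0,"rz": 0,"gripper": 0}])

```text
t: 37.55
eef_pos: [464.3, 92.8, 195.1]
tcp_rot: [-1.572, -0.001, -1.992]
ft_force: [-0.2, -0.0, 0.7]
opening: 0.005
```

```bash
python3 shot.py wrist w18
```

```text
37.55 [464.3  92.8 195.1] [-1.5725e+00 -1.0000e-03 -1.9919e+00] [-0.2 -0.   0.7] [ 0.06  0.32  1.95 -0.    0.87  2.05]
```

View pics/w18.png

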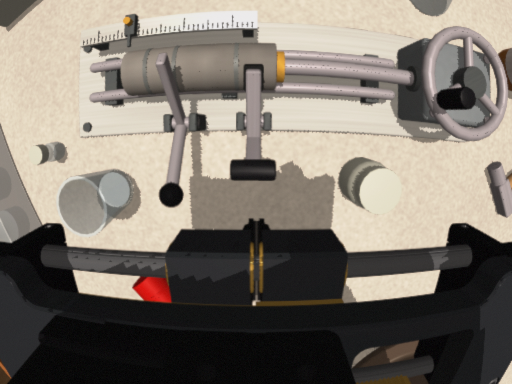

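>>> jog_arm(series=[{"dx": 0,"dy": 0,"dz": -0.035,"rx": 0,"ry": 0,"rz": 0,"gripper": 0},{"dx": 0,"dy": 0,"dz": -0.03,"rx": 0,"ry": 0,"rz": 0,"gripper": 0},{"dx": 0,"dy": 0,"dz": 0,"rx": 0,"ry": 0,"rz": 0,"gripper": 0},{"dx": 0.0045,"dy": -0.0021,"dz": 0,"rx": 0,"ry": 0,"rz": 0,"gripper": 0},{"dx": 0.0045,"dy": -0.0021,"dz": 0,"rx": 0,"ry": 0,"rz": 0,"gripper": 0},{"dx": 0.0045,"dy": -0.0021,"dz": 0,"rx": 0,"ry": 0,"rz": 0,"gripper": 0},{"dx": 0.0045,"dy": -0.0021,"dz": 0.0005,"rx": 0,"ry": 0,"rz": 0,"gripper": 0},{"dx": 0.0045,"dy": -0.0021,"dz": 0.001,"rx": 0,"ry": 0,"rz": 0,"gripper": 0},{"dx": 0.0045,"dy": -0.0021,"dz": 0.001,"rx": 0,"ry": 0,"rz": 0,"gripper": 0}])

```text
t: 38.5
eef_pos: [493.1, 81.5, 133.6]
tcp_rot: [-1.57, 0.0, -1.989]
ft_force: [-3.2, 1.0, 2.1]
opening: 0.006
```

>>> jog_arm(series=[{"dx": 0.0045,"dy": -0.0021,"dz": 0.001,"rx": 0,"ry": 0,"rz": 0,"gripper": 0},{"dx": 0.0045,"dy": -0.0021,"dz": 0.001,"rx": 0,"ry": 0,"rz": 0,"gripper": 0}])

```text
t: 38.7
eef_pos: [502.2, 77.2, 135.4]
tcp_rot: [-1.571, -0.0, -1.989]
ft_force: [-1.6, 2.1, 1.3]
opening: 0.004
```

>>> jog_arm(series=[{"dx": 0.0036,"dy": -0.0017,"dz": 0.0005,"rx": 0,"ry": 0,"rz": 0,"gripper": 0},{"dx": 0.0027,"dy": -0.0012,"dz": 0,"rx": 0,"ry": 0,"rz": 0,"gripper": 0}])

```text
t: 38.9
eef_pos: [508.4, 74.3, 135.8]
tcp_rot: [-1.571, -0.0, -1.99]
ft_force: [-2.7, -0.1, 2.0]
opening: 0.003
```

>>> jog_arm(series=[{"dx": 0.0018,"dy": -0.0008,"dz": 0,"rx": 0,"ry": 0,"rz": 0,"gripper": 0}])

```text
t: 39.0
eef_pos: [510.1, 73.6, 135.7]
tcp_rot: [-1.571, -0.0, -1.989]
ft_force: [-2.5, 2.0, 0.6]
opening: 0.003
```

```bash
python3 shot.py wrist w19 ; python3 shot.py scene s6 230 160 350 250
```

```text
39.0 [510.1  73.6 135.7] [-1.5708e+00 -1.0000e-04 -1.9894e+00] [-2.5  2.   0.6] [ 0.02  0.46  1.92 -0.    0.76  2.  ]
39.05 [510.2  73.5 135.7] [-1.5707e+00 -1.0000e-04 -1.9895e+00] [-0.5 -0.1  1.2] [ 0.01  0.46  1.92 -0.    0.76  2.  ]
k 6.666666666666667
```

View pics/w19.png

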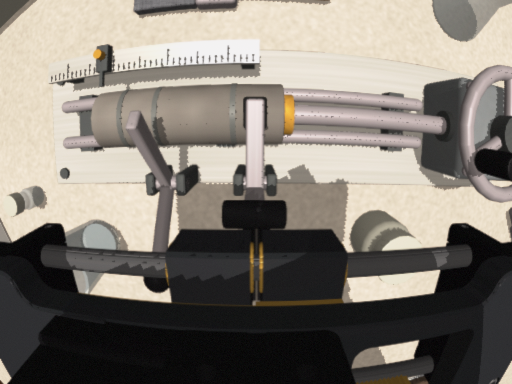

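View pics/s6c.png

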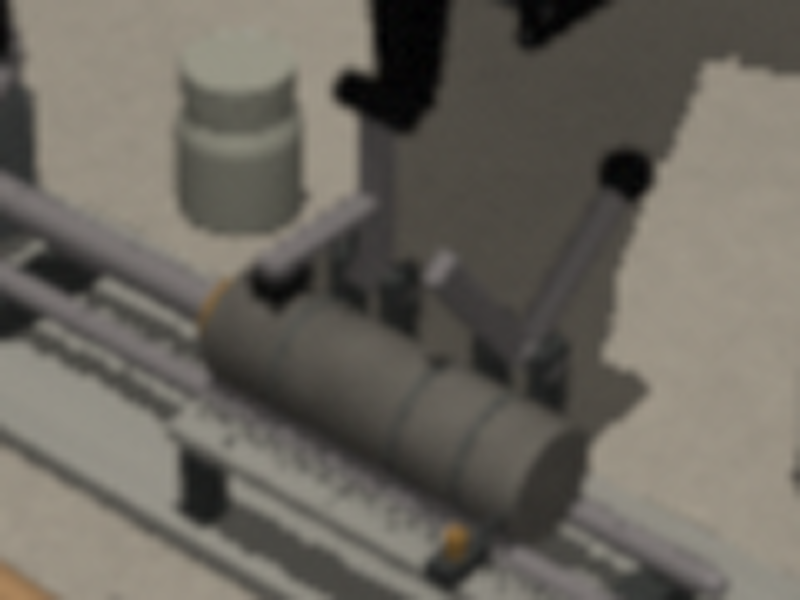

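>>> jog_arm(series=[{"dx": 0.0018,"dy": -0.0008,"dz": 0,"rx": 0,"ry": 0,"rz": 0,"gripper": 0}])

```text
t: 39.2
eef_pos: [511.4, 73.0, 135.7]
tcp_rot: [-1.571, -0.0, -1.989]
ft_force: [-1.6, 0.6, 1.3]
opening: 0.008
```

>>> jog_arm(series=[{"dx": 0.0014,"dy": -0.0006,"dz": 0,"rx": 0,"ry": 0,"rz": 0,"gripper": 0}])

```text
t: 39.3
eef_pos: [512.1, 72.6, 135.7]
tcp_rot: [-1.573, -0.001, -1.989]
ft_force: [-9.4, 5.6, 7.3]
opening: 0.003
```

>>> jog_arm(series=[{"dx": 0.0014,"dy": -0.0006,"dz": 0,"rx": 0,"ry": 0,"rz": 0,"gripper": 0}])

```text
t: 39.4
eef_pos: [512.4, 72.4, 135.7]
tcp_rot: [-1.576, -0.001, -1.99]
ft_force: [-15.5, 9.0, 12.9]
opening: 0.003
```

>>> jog_arm(series=[{"dx": -0.009,"dy": 0.0042,"dz": 0,"rx": 0,"ry": 0,"rz": 0,"gripper": 0},{"dx": -0.018,"dy": 0.0083,"dz": 0,"rx": 0,"ry": 0,"rz": 0,"gripper": 0},{"dx": -0.018,"dy": 0.0083,"dz": 0.01,"rx": 0,"ry": 0,"rz": 0,"gripper": 0},{"dx": 0,"dy": 0,"dz": 0.04,"rx": 0,"ry": 0,"rz": 0,"gripper": 0},{"dx": 0,"dy": 0,"dz": 0.04,"rx": 0,"ry": 0,"rz": 0,"gripper": 0},{"dx": 0.03,"dy": 0.021,"dz": 0,"rx": 0,"ry": 0,"rz": 0,"gripper": 0},{"dx": 0.03,"dy": 0.021,"dz": 0,"rx": 0,"ry": 0,"rz": 0,"gripper": 0},{"dx": 0.03,"dy": 0.021,"dz": 0,"rx": 0,"ry": 0,"rz": 0,"gripper": 0},{"dx": 0.03,"dy": 0.021,"dz": 0,"rx": 0,"ry": 0,"rz": 0,"gripper": 0},{"dx": 0,"dy": 0,"dz": 0,"rx": 0,"ry": 0,"rz": 0,"gripper": 0},{"dx": 0,"dy": 0,"dz": 0,"rx": 0,"ry": 0,"rz": 0,"gripper": 0}])

```text
t: 40.5
eef_pos: [589.2, 176.7, 225.0]
tcp_rot: [-1.571, -0.001, -1.989]
ft_force: [0.0, -0.0, -0.7]
opening: 0.003
```

```bash
python3 shot.py wrist w20 215 75 315 175; python3 shot.py scene s7 200 140 360 260
```

```text
40.5 [589.2 176.7 225. ] [-1.5713e+00 -7.0000e-04 -1.9886e+00] [ 0.  -0.  -0.7] [ 0.18  0.48  1.58 -0.    1.08  2.17]
k 6.0
40.55 [588.8 176.3 225.3] [-1.5714e+00 -7.0000e-04 -1.9891e+00] [-0.2 -1.1 -0.2] [ 0.18  0.48  1.59 -0.    1.08  2.17]
k 5.0
```

View pics/w20c.png

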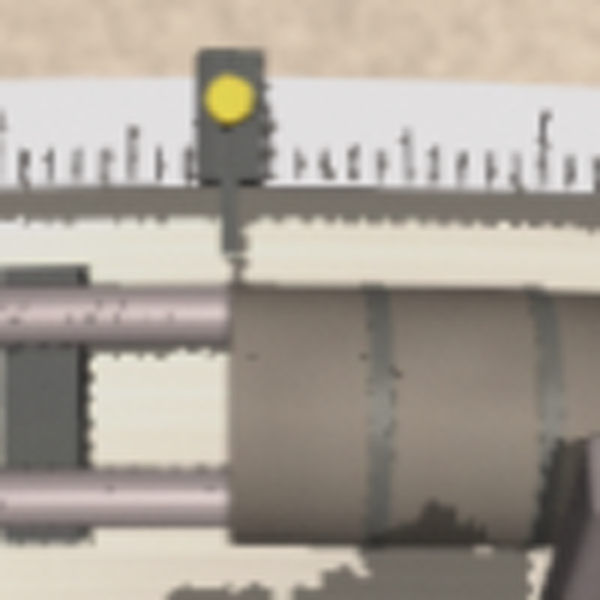

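View pics/w20.png

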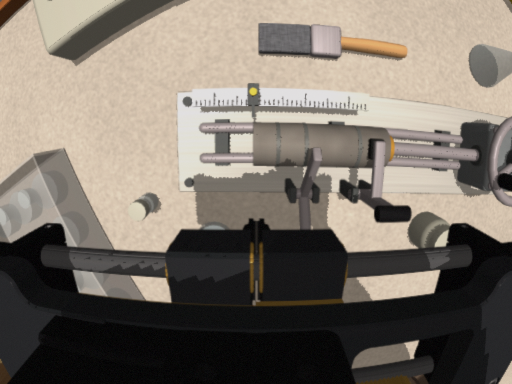

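View pics/s7c.png

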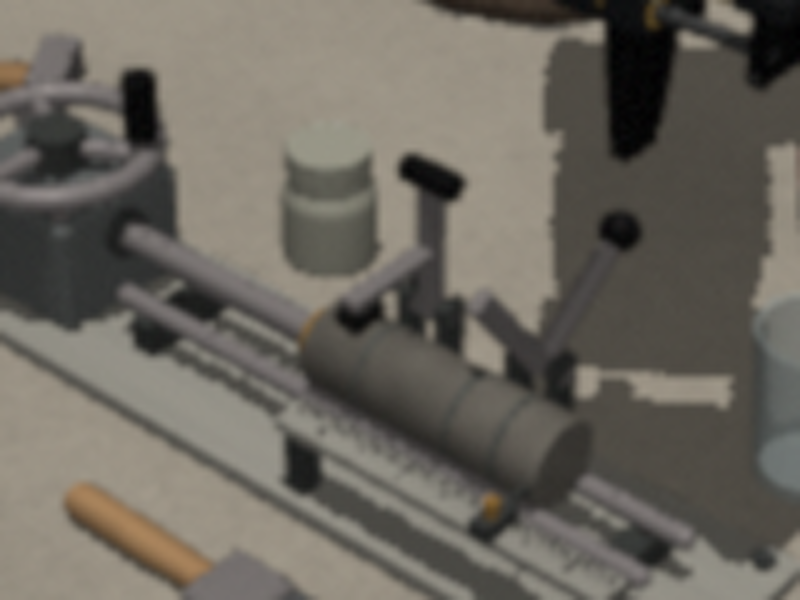

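Run:
```python
from h import *
cr=Cr(577.4,41.6,-.4296);P=L("w20");W=lambda u,v,z:cr.c(onz(wray((215+u/6-.42,75+v/6-.42),*P),z)).round(2)
print("tip",W(232,250,64),"front",W(232,290,60),W(230,543,60))
print(env.job_done())
```

```text
tip [ 29.54 129.94  64.  ] front [ 22.4  129.89  60.  ] [-23.72 129.75  60.  ]
the job is handed in; nothing more can be done
None
```

I handed the job in at about 40.6 s of the 72 s allowed. The gate is up, the core is at the index mark and the keeper is down on it.

- **Gate:** I gripped its ball and moved it along the arc to a planned angle of about 0.95 rad. The last scene picture still shows the blade up, clear of the core.
- **Pusher:** I turned the handwheel by its crank knob, about 2.8 turns over several grasps. Only the pusher moved the core.
- **Core position:** the last wrist view puts the core's front at cradle y = 129.8 mm and the pointer tip at 129.9 mm. The measurement is good to about 1 mm. The pusher's brass disc shows against the core's back end.
- **Keeper:** I pushed its lever with the closed fingers until the force rose to about 18 N, which meant the pad was on the core, then backed the arm off. The last picture shows the lever upright, the pad on the core and the arm clear of everything.

- **Knob slip:** on the first grasp the tool did not turn with the wheel, so the knob crept out of the pads and the wrist force reached about 67 N (the limit is 120 N). I let go and gripped again with the tool turning with the wheel; the readings then stayed at 26 N or below.
- **Disagreeing measurement:** one slanted view, in which I had misread the pointer tip, put the remaining gap at 9.4 mm. The view from straight above, taken after the next turn, showed there was more left to go than that implied. I trusted the straight-above view.
- **Other bench items:** the index clip read at the same place (129.8 to 130.2 mm) in the square-on wrist views. I saw nothing else on the bench out of place, though I did not measure those items again.

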